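# Support, align and load a luminaire tray

## Robot

A 6-joint arm with a two-finger parallel gripper is mounted at the origin on the work surface. World frame = base frame: x ahead of the robot, y to its left, z up, the work surface at z = 0. Lengths are in mm, angles in degrees, forces in N, time in s.
With the tool pointing down it reaches from about 300 to 850 mm from the base axis. Payload 4.2 kg.
Tool frame: the origin (TCP) lies midway between the tips of the shut fingers; the grasp point (between the pads) lies 19 mm behind it (env.tcp_to_grasp is the distance from the TCP to the grasp point, in mm); z points along the fingers, x is the direction in which the jaws open and shut, and the axes are right-handed (so a half turn about z gives the same grasp; the last joint's range is limited). The gripper opens to 91 mm and grips with 3 to 60 N. Pads are 32 mm wide; open, the fingers measure 118 mm over their backs; the gripper's body (76 mm by 178 mm) begins 60 mm behind the grasp point.
Start: joints at [67.323, 18.312, 89.639, -0, 72.044, -1.146], TCP at [211.039, 534.891, 193.676] pointing down, gripper open.
Joint ranges: [-177.97, 177.97], [-48.28, 115.42], [12.27, 149.76], [-77.06, 257.06], [2.81, 150.46], [-146.56, 146.56]. Speed limits (degrees/s): [147.25, 147.25, 180, 180, 180, 180].

## Interface

Orientations are given as [roll, pitch, yaw] about the fixed x, y, z axes, in that order (R = Rz(yaw) Ry(pitch) Rx(roll)).
In Python, from workcell import env gives the robot as it stands.
- The arm moves only by the tool drive_tool, never from a script. Its argument "motion" is a list of rows, each a list of 2 entries, a list of its own where there are three numbers: the shift along the world's x, y, z in m, then the turn, a rotation vector about the world's x, y, z in rad. In form: [[[dx, dy, dz], [wx, wy, wz]], ...]. A call has exactly 10 rows; each row shifts and turns the commanded pose from where the row before left it; what a row does not reach is not made up. A row lasts 1/12 s, in which the tool goes at most 41.7 mm and 7.16 degrees, less where a joint would pass 70% of its speed; a pose out of reach is approached as far as the arm can. A call is refused whole if a number of a shift passes 0.0417 or a number of a turn 0.125, either way. A call with a gripper value outside its range is refused whole. "claw" is the opening, from 0 (shut) to 1 (fully open), set as the call begins (left out, the last holds). The fingers move at their own pace and stop on an object; "force" is the grip in N (left out, the last holds). Time passes only in rows, so rows that do not move let the fingers close, or fill a call up. It gives the time, the measured TCP pose, the force and the opening at its end, in the units of the state.
- env.state(): the state, without advancing time (a new reading comes with each control period).
- env.grab_frame(name): name is "scene" or "top" or "wrist"; returns the picture (480x640x3 uint8, red, green, blue); there is no depth.
- env.camera_params(name): a dict with "fov_y" (degrees; the focal length in pixels is half the picture's height over the tangent of half this angle, whatever the lens; pixels are square), "cx", "cy" (the principal point, pixels), "pose" (4x4, takes a point from camera to world coordinates). Camera axes: x right, y down, z forward; pixel columns grow to the right and rows downward; lengths in mm; the calibration is good to about 2 mm. The wrist camera is an equidistant fisheye: a pixel r from the principal point sees the ray r / f radians off the axis. A picture is of the moment at which its call begins: read the wrist's pose just before it. camera_params takes no time and is no camera call; for the wrist camera it gives the pose at the moment of the call.
- env.job_done(): hands the job in, once; it reports no verdict.
The state is a dict: "time_s": time; "qpos": joint angles; "qvel": joint speeds; "effort": joint torques, N m; "ee_pos": TCP position; "ee_rot": TCP orientation; "force": force on the tool from outside, world axes, zero at the start; "torque": the same for the moment, N m; "gripper_width": finger opening in mm.
Only numpy, scipy, OpenCV 4.12 (cv2) and the standard library are available. Lean on these libraries where they do the work, as an engineer would, in place of code of your own. Each camera call takes 0.05 s, during which the arm holds its last target.

## Task

The luminaire tray overhangs its clamp stand: raise the lab jack by its knob until the platform just touches the tray's underside without lifting it, and only then load every driver module lying on the bench into the tray, one to a bay, lying down flat on the bay's floor. Put the stray terminal block from the tray into the black bin, and turn the LED disc in the tray until its flat edge lies flush against the alignment bar. Leave the screwdriver and spool where they are.

Things in the scene. Friction and masses are not known exactly. Their poses are not given: they have to be found in the camera images.
- fixture: clamp stand with a black screw on top, fixed to the bench; it carries one end of the white tray. Origin: on the bench under the tray's middle; x across the tray (roughly away from the robot), y along it towards the stand. The post fills y = 129 to 164 mm, x = -35 to 35, up to 138 mm above the bench (screw to 152).
- tray: shallow white tray 260 mm long (y) and 124 wide (x), floor 5 thick, walls and ribs 8-9 mm above the floor; underside 105 mm over the bench. Held at its +y end by the stand, the other end overhangs. A stiff spring clamp lets the free end tip up (11 N to start, then about 2 N/mm). Origin: underside at the stand end, mid-width; axes as the fixture's (tray middle at y = -130).
- tray_end (a point): point on the tray's underside, right above the middle of the jack's platform: the part that the platform must touch. Height 105 mm when the tray is not lifted; as the tray tips, this point rises about 1.3 mm per mm of platform travel after first touch.
- platform_top (a point): middle of the top face of the jack's aluminium platform (100 x 110 mm, 6 mm thick), which stands under the tray's free end; it starts 12 to 18 mm below the tray. The jack's base is fixed to the bench.
- knob (a joint): the jack's screw, in rad: it grows as the knob turns clockwise seen from above, and raises the platform 3.5 mm per rad; range 0 to 7.2. At 0 the platform's top is 87 mm above the bench, 18 mm below the unlifted tray. The knob needs about 0.16 N m and stays where left. It starts between 0 and 1.6.
- knob_grip (a point): grip point of the jack's black knob, on its vertical axis, 92 mm above the bench, 7 mm below the knob's top, on a grey gear block 140 mm towards -x of the jack's middle. The grip is an upright bar 42 mm long (this point's x), 14 mm wide (y), 32 mm high; it turns with the knob.
- led: loose aluminium LED disc, 76 mm across, 6 thick, 100 g, with a 41 mm flat edge 32 mm from the centre on its +x side. Origin: centre of underside. Lies on the tray floor between two guides 79 mm apart (7 mm high over the floor). A light sprung clip (1-2 N) presses it towards the bar, so its centre shifts 6 mm to the bar as the flat comes round. Turns with 1-2 N at the connector; push low, or it tips.
- led_flat (a point): middle of the disc's flat edge, at half its thickness; x points out of the flat (radially).
- connector (a point): centre of the small white connector standing on the disc near the rim opposite the flat, 26 mm from the disc's centre: 10 mm (radially, x) by 14 mm (tangentially) by 14 mm high, from the disc's top face up. Push it sideways with a fingertip to turn the disc. x parallel to the disc's x (points to the centre).
- bar_face (a point): middle of the inner face of the aluminium alignment bar, 90 mm long along x, 14 mm high from the underside, at the tray's stand end. y points out of the tray, into the bar; when the flat lies against the bar, the disc's x points along this y.
- bin: black open bin, 120 x 120 mm, 45 mm high, walls 4 mm, floor with foam 8 mm above the bench; fixed. Origin: centre of its underside.
- terminal_mid (a point): centre of the stray terminal block, white, 44 x 24 x 20 mm with three brass screws, 40 g; it starts lying in one of the tray's bays. x along its 44 mm, y along its 24 mm.
- screwdriver: screwdriver with red handle, 160 mm, lying on the bench; a bystander. Origin: middle of its length on the bench.
- spool: grey spool 64 mm across and 30 mm high; a bystander. Origin: centre of its underside.
- platform: the jack's platform; origin in the middle of its top face.
- bay_a (a point): middle of the floor of one of the tray's four bays, each 70 mm long (along the tray, y) and 36 mm wide inside, between ribs 8 mm high; two side by side at the free end (a, b) and two next to them (c, d); x, y axes as the tray's. Any driver fits any bay.
- bay_b (a point): middle of the floor of one of the tray's four bays, each 70 mm long (along the tray, y) and 36 mm wide inside, between ribs 8 mm high; two side by side at the free end (a, b) and two next to them (c, d); x, y axes as the tray's. Any driver fits any bay.
- bay_c (a point): middle of the floor of one of the tray's four bays, each 70 mm long (along the tray, y) and 36 mm wide inside, between ribs 8 mm high; two side by side at the free end (a, b) and two next to them (c, d); x, y axes as the tray's. Any driver fits any bay.
- bay_d (a point): middle of the floor of one of the tray's four bays, each 70 mm long (along the tray, y) and 36 mm wide inside, between ribs 8 mm high; two side by side at the free end (a, b) and two next to them (c, d); x, y axes as the tray's. Any driver fits any bay.
- driver0: white driver module, a block 64 mm long (its x), 30 mm wide, 30 mm high, 110 g, origin at the middle of the block; starting on the bench lying on its long side; some of the four may be absent.
- driver1: white driver module, a block 64 mm long (its x), 30 mm wide, 30 mm high, 110 g, origin at the middle of the block; starting on the bench lying on its long side; some of the four may be absent.
- driver2: white driver module, a block 64 mm long (its x), 30 mm wide, 30 mm high, 110 g, origin at the middle of the block; starting on the bench lying on its long side; some of the four may be absent.
- driver3: white driver module, a block 64 mm long (its x), 30 mm wide, 30 mm high, 110 g, origin at the middle of the block; starting on the bench lying on its long side; some of the four may be absent.

How it is judged (in metres and radians):
On the way, in this order (a step that is already met when the one before it is completed fails the run):
1. the jack's platform has been raised until it touches the tray, without lifting the tray's end by 4 mm or more (contact force between platform and tray above 0.3 N and z of tray_end in the frame of fixture below 0.109 m), for 0.3 s.
2. every driver module present lies in a bay of the supported tray (all of step 1 and (horizontal distance between driver0 and bay_a below 0.008 m or horizontal distance between driver0 and bay_b below 0.008 m or horizontal distance between driver0 and bay_c below 0.008 m or horizontal distance between driver0 and bay_d below 0.008 m) and z of driver0 in the frame of bay_a between 0.01 and 0.02 m and angle between the x axis of each of driver0, driver1, driver2, driver3 and the y axis of tray, either way round below 0.2 rad and (horizontal distance between driver1 and bay_a below 0.008 m or horizontal distance between driver1 and bay_b below 0.008 m or horizontal distance between driver1 and bay_c below 0.008 m or horizontal distance between driver1 and bay_d below 0.008 m) and z of driver1 in the frame of bay_a between 0.01 and 0.02 m and (horizontal distance between driver2 and bay_a below 0.008 m or horizontal distance between driver2 and bay_b below 0.008 m or horizontal distance between driver2 and bay_c below 0.008 m or horizontal distance between driver2 and bay_d below 0.008 m) and z of driver2 in the frame of bay_a between 0.01 and 0.02 m and (horizontal distance between driver3 and bay_a below 0.008 m or horizontal distance between driver3 and bay_b below 0.008 m or horizontal distance between driver3 and bay_c below 0.008 m or horizontal distance between driver3 and bay_d below 0.008 m) and z of driver3 in the frame of bay_a between 0.01 and 0.02 m), for 0.2 s.
At the end, for the whole second after the job is handed in: Platform touches the tray (over 0.3 N), its end lifted under 4 mm; each present driver lies on a bay's floor (centre within 8 mm, long side along the bay within 0.2 rad); LED disc lies flat in its seat, its flat within 3 mm and 0.1 rad of the bar; the terminal block is in the bin (all of step 2 and y of led_flat in the frame of bar_face above -0.003 m and angle between the x axis of led_flat and the y axis of bar_face, either way round below 0.1 rad and z of led_flat in the frame of bar_face below 0.006 m and angle between led_flat's own z axis and vertical below 0.1 rad and x of terminal_mid in the frame of bin between -0.058 and 0.058 m and y of terminal_mid in the frame of bin between -0.058 and 0.058 m and z of terminal_mid in the frame of bin below 0.04 m).
It fails at once if the tray's free end is lifted by more than 8 mm (z of tray_end in the frame of fixture above 0.113 m).
It fails at once if a driver module is set on the tray while the tray is unsupported (platform more than 3 mm below it) (z of tray_end in the frame of platform_top above 0.003 m and contact force between any of driver0, driver1, driver2, driver3 and tray above 0.4 N).
It fails at once if the screwdriver or the spool is moved by more than 5 cm (distance of any of screwdriver, spool from where it was at the start of the episode above 0.05 m).
Of driver0, driver1, driver2, driver3 only 2 to 4 are there at a start; the rules pass over those that are not, and their reading is None.
At some moment in a run one of driver0, driver1, driver2, driver3 may be knocked a few centimetres aside while the robot is not near it.
Once in a run the grip may slacken for a moment while it holds something.
It also fails if it takes over 210 s, if anything falls off the work surface, if the arm or the gripper's body presses on something with over 40 N, if the wrist force passes 120 N, or if a joint passes its speed limit or range.

## Working session

There is one attempt and no reset: what is moved stays moved. The work goes in short steps, Python scripts to look and compute and a tool call to move; the robot and the scene stay as the last step left them, time stands still between calls to the robot, and variables do not carry over. Pictures are saved under pics/ and viewed, and the job is handed in when it is done.

Besides the shell and the picture viewer there is one more tool, called as name(argument=value, ...) on one line, values as JSON. drive_tool: Moves the arm, as the interface text tells. Its arguments: {"type":"object","properties":{"motion":{"type":"array","items":{"type":"array"}},"claw":{"type":"number"},"force":{"type":"number"}},"required":["motion"]}

```bash
mkdir -p pics; ls
python3 - <<'E'
from workcell import env
import cv2
for n in ("scene","top","wrist"):
    p=env.camera_params(n); print(n,p)
    im=env.grab_frame(n); cv2.imwrite(f"pics/{n}0.png",im[:,:,::-1])
print(env.state()); print(env.tcp_to_grasp)
E
```

```text
pics
scene {'fov_y': 49.058978950946845, 'cx': 324.1464372489604, 'cy': 235.17864096811422, 'pose': array([[ 6.32471658e-01,  6.35765362e-01, -4.42472606e-01,
         9.70163502e+02],
       [ 7.74578675e-01, -5.21135902e-01,  3.58392589e-01,
        -4.27123199e+02],
       [-2.73476642e-03, -5.69403000e-01, -8.22053979e-01,
         9.70370992e+02],
       [ 0.00000000e+00,  0.00000000e+00,  0.00000000e+00,
         1.00000000e+00]])}
top {'fov_y': 55.18151681611878, 'cx': 313.49729257516054, 'cy': 239.54076962600288, 'pose': array([[ 7.89345119e-03, -9.76950475e-01,  2.13320097e-01,
         2.76543688e+02],
       [-9.99956603e-01, -8.76729703e-03, -3.15069404e-03,
        -5.55754377e+01],
       [ 4.94831269e-03, -2.13285970e-01, -9.76977282e-01,
         1.07034723e+03],
       [ 0.00000000e+00,  0.00000000e+00,  0.00000000e+00,
         1.00000000e+00]])}
wrist {'fov_y': 65.70646984690485, 'cx': 325.0519035516615, 'cy': 235.70168419041428, 'pose': array([[ 3.67194764e-01,  8.99671345e-01,  2.36134447e-01,
         1.43947144e+02],
       [ 9.30141258e-01, -3.54538845e-01, -9
[... 169 characters left out ...]
0.00000000e+00,
         1.00000000e+00]])}
{'time_s': 0.15, 'qpos': array([ 6.73216813e+01,  1.83440308e+01,  8.96867463e+01, -1.70676982e-03,
        7.20425038e+01, -1.14307185e+00]), 'qvel': array([ 0.06310535, -0.13259623, -0.08773817,  0.02413329,  0.06535491,
        0.03909868]), 'effort': array([-1.79311883e-04, -4.12775445e+01, -2.32154793e+01,  7.28051970e-02,
        4.33255616e-02, -8.67761082e-05]), 'ee_pos': array([210.90797821, 534.52896786, 193.02978345]), 'ee_rot': array([1.79999839e+02, 7.32987847e-02, 6.84652803e+01]), 'force': array([-0.88923831,  0.08390785, -0.31283956]), 'torque': array([-0.00111274, -0.0629894 , -0.0166422 ]), 'gripper_width': 91.51452935128539}
18.8
```

View pics/scene0.png

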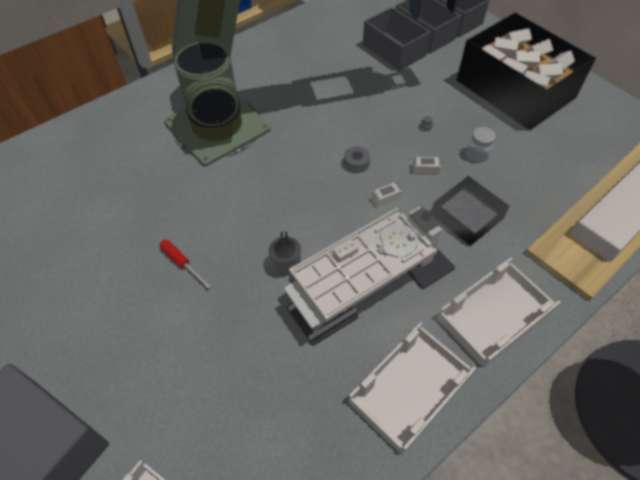

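View pics/top0.png

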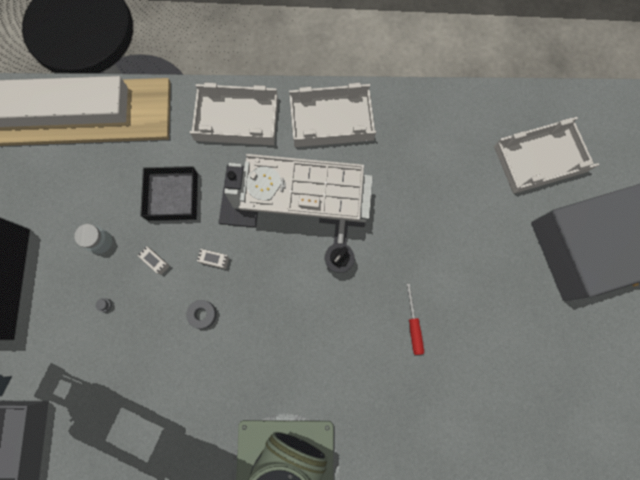

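View pics/wrist0.png

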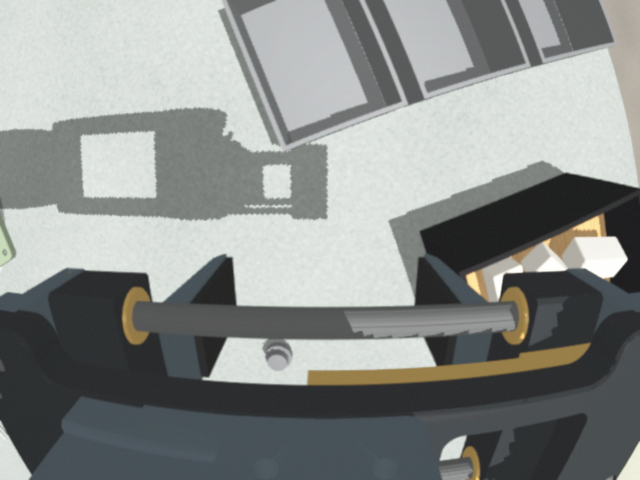

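```bash
cat > h.py <<'E'
from workcell import env
import numpy as np, cv2
def ray(name,uv,p=None):
    p=p or env.camera_params(name); f=240/np.tan(np.radians(p['fov_y']/2))
    d=np.array([(uv[0]-p['cx'])/f,(uv[1]-p['cy'])/f])
    if name=='wrist':
        r=np.hypot(*d); v=np.array([*(d/r*np.sin(r) if r>1e-9 else d),np.cos(r)])
    else: v=np.array([*d,1.])
    v/=np.linalg.norm(v); P=p['pose']; return P[:3,3],P[:3,:3]@v
def onz(name,uv,z,p=None):
    o,d=ray(name,uv,p); return o+d*(z-o[2])/d[2]
def pix(name,X,p=None):
    p=p or env.camera_params(name); f=240/np.tan(np.radians(p['fov_y']/2))
    P=p['pose']; c=P[:3,:3].T@(np.array(X)-P[:3,3])
    if name=='wrist':
        t=np.arctan2(np.hypot(c[0],c[1]),c[2]); k=t/np.hypot(c[0],c[1])*f
        return np.array([c[0]*k+p['cx'],c[1]*k+p['cy']])
    return np.array([c[0]/c[2]*f+p['cx'],c[1]/c[2]*f+p['cy']])
def tri(a,uva,b,uvb,pa=None,pb=None):
    o1,d1=ray(a,uva,pa); o2,d2=ray(b,uvb,pb)
    M=np.stack([d1,-d2],1); t=np.linalg.lstsq(M,o2-o1,rcond=None)[0]
    p,q=o1+d1*t[0],o2+d2*t[1]; return (p+q)/2,np.linalg.norm(p-q)
def crop(f,x0,y0,w,h,s,out):
    im=cv2.imread(f)[y0:y0+h,x0:x0+w]; cv2.imwrite(out,cv2.resize(im,None,fx=s,fy=s,interpolation=cv2.INTER_CUBIC))
E
python3 - <<'E'
from h import *
crop('pics/top0.png',130,140,260,195,3,'pics/topc.png')
crop('pics/scene0.png',260,140,260,195,3,'pics/scenec.png')
E
```

```text
(no output)
```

View pics/topc.png

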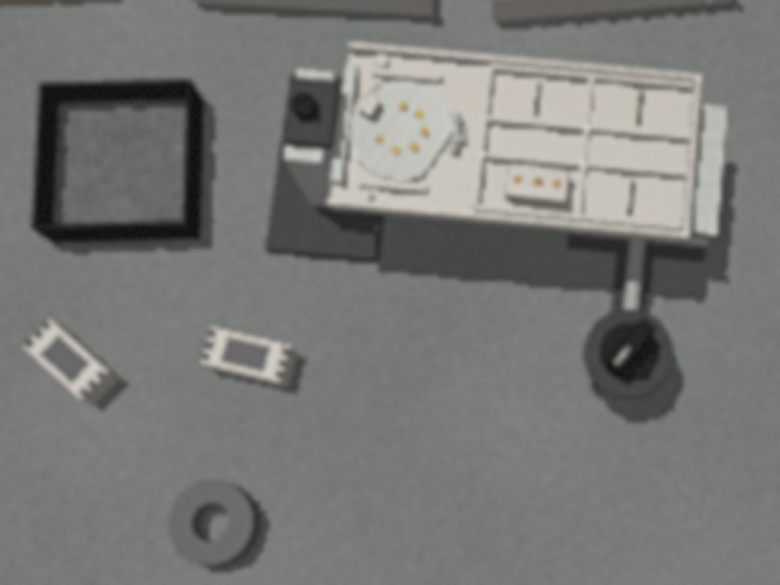

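View pics/scenec.png

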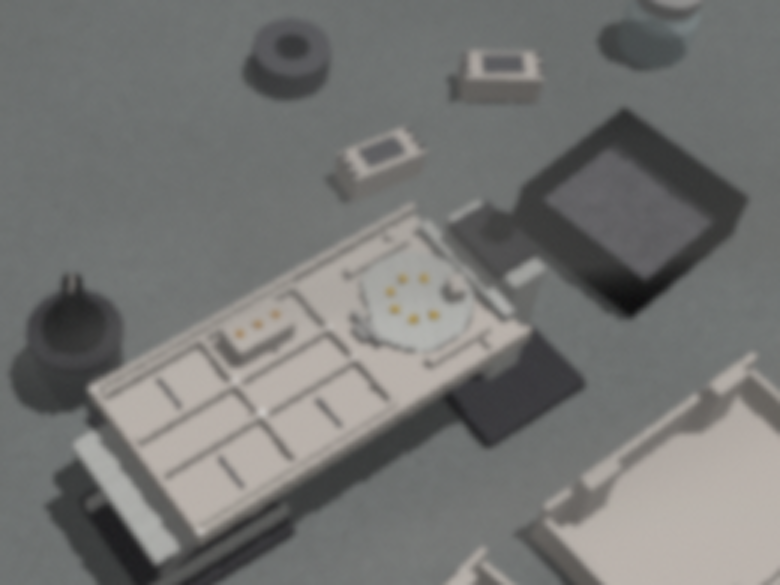

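Run:
```python
from h import *
np.set_printoptions(precision=1,suppress=True)
t=lambda u,v:(130+u/3,140+v/3)
s=lambda u,v:(260+u/3,140+v/3)
for n,a,z in [('c1',t(348,42),118.5),('c2',t(700,73),118.5),('c3',t(690,236),118.5),('c4',t(328,206),118.5),('knob',t(628,350),99),('drvL',t(67,358),30),('drvR',t(247,354),30),('bin',t(122,160),45),('led',t(402,132),116),('conn',t(371,103),130),('term',t(539,184),130),('spool',t(214,525),30),('pf1',t(725,106),95),('pf2',t(715,236),95)]: print(n,onz('top',a,z))
for n,a,b in [('knob',t(628,350),s(72,300)),('c2',t(700,73),s(200,538)),('c3',t(690,236),s(92,388)),('c4',t(328,206),s(412,207)),('c1',t(348,42),s(528,328)),('pf',t(725,106),s(172,553)),('pf2',t(715,236),s(88,438)),('drvL',t(67,358),s(503,62)),('drvR',t(247,354),s(383,150)),('term',t(539,184),s(258,324)),('conn',t(371,103),s(452,287)),('binfloor',t(122,155),s(628,212))]: print(n,*tri('top',a,'scene',b))
print(pix('wrist',env.state()['ee_pos']))
```

```text
c1 [676.5  92.  118.5]
c2 [ 654.8 -167.   118.5]
c3 [ 531.1 -158.   118.5]
c4 [550.9 101.4 118.5]
knob [ 451.5 -114.5   99. ]
drvL [453.9 310.2  30. ]
drvR [458.2 173.   30. ]
bin [607.8 275.2  45. ]
led [608.1  50.4 116. ]
conn [625.   71.8 130. ]
term [565.3 -49.8 130. ]
spool [328.8 190.5  30. ]
pf1 [ 638.1 -188.1   95. ]
pf2 [ 537.5 -178.8   95. ]
knob [ 453.5 -114.3   89.9] 1.6410297167604295
c2 [ 655.  -167.   118.1] 0.05468832180724075
c3 [ 531.8 -156.2  119.3] 3.966220866550213
c4 [553.  103.2 113.1] 1.9382002399578349
c1 [675.3  90.9 119.7] 2.2536378415801974
pf [ 640.9 -183.7   94.6] 10.174103990788147
pf2 [ 542.1 -174.3   88.9] 12.09552818199905
drvL [454.1 310.4  32.8] 2.500631715204602
drvR [458.9 174.2  31.4] 3.36335498924585
term [566.4 -48.4 129.2] 3.170540748725337
conn [624.9  70.9 128. ] 2.691182594244878
binfloor [617.6 281.   26.1] 1.3302441087568007
[326.2 273.7]
```

drive_tool(motion=[[[0.012,-0.032,0.001],[0,0,-0.018]],[[0.012,-0.032,0.001],[0,0,-0.018]],[[0.012,-0.032,0.001],[0,0,-0.018]],[[0.012,-0.032,0.001],[0,0,-0.018]],[[0.012,-0.032,0.001],[0,0,-0.018]],[[0.012,-0.032,0.001],[0,0,-0.018]],[[0.012,-0.032,0.001],[0,0,-0.018]],[[0.012,-0.032,0.001],[0,0,-0.018]],[[0.012,-0.032,0.001],[0,0,-0.018]],[[0.012,-0.032,0.001],[0,0,-0.018]]], claw=1, force=20)

```text
time_s: 0.98
ee_pos: [331.1, 213.3, 203.7]
ee_rot: [180.0, -0.0, 58.1]
force: [0.9, 0.3, 0.2]
gripper_width: 91.3
```

drive_tool(motion=[[[0.012,-0.033,0],[0,0,-0.018]],[[0.012,-0.033,0],[0,0,-0.018]],[[0.012,-0.033,0],[0,0,-0.018]],[[0.012,-0.033,0],[0,0,-0.018]],[[0.012,-0.033,0],[0,0,-0.018]],[[0.012,-0.033,0],[0,0,-0.018]],[[0.012,-0.033,0],[0,0,-0.018]],[[0.012,-0.033,0],[0,0,-0.018]],[[0.012,-0.033,0],[0,0,-0.018]],[[0.012,-0.033,0],[0,0,-0.018]]])

```text
time_s: 1.82
ee_pos: [451.1, -116.9, 203.5]
ee_rot: [-180.0, -0.0, 47.8]
force: [0.4, 0.8, -0.4]
gripper_width: 91.3
```

```bash
cat >> h.py <<'E'
import pickle
def shot(name,tag):
    p=env.camera_params(name); im=env.grab_frame(name)[:,:,::-1].copy()
    cv2.imwrite(f'pics/{tag}.png',im); pickle.dump(p,open(f'pics/{tag}.pkl','wb')); return im,p
def par(tag): return pickle.load(open(f'pics/{tag}.pkl','rb'))
E
python3 - <<'E'
from h import *
env.state()
shot('wrist','w1'); s=env.state(); print(s['ee_pos'],s['ee_rot'],s['time_s'],s['torque'],s['force'])
E
```

```text
[ 453.96887483 -122.44893619  203.46599847] [1.79676784e+02 1.29016287e-01 4.75988807e+01] 1.8667 [-0.24537816 -0.15442538  0.02189493] [ 3.45949002 -4.55804129  0.54323686]
```

View pics/w1.png

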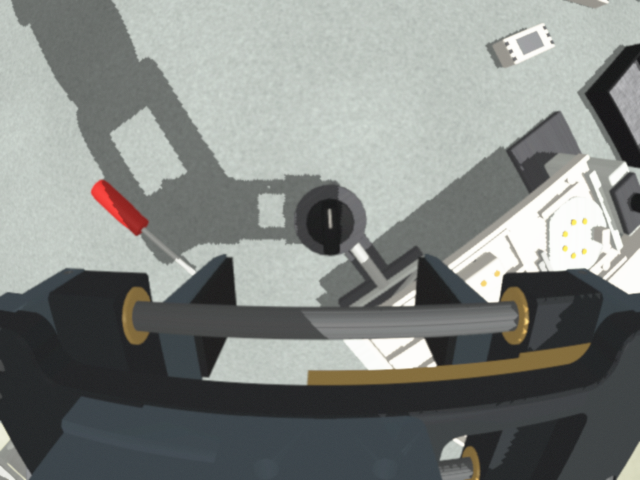

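Run:
```python
from h import *
env.grab_frame('wrist');env.grab_frame('wrist')
shot('wrist','w2'); s=env.state(); print(s['ee_pos'],s['ee_rot'],s['time_s'],s['torque'],s['force'],s['qpos'])
crop('pics/w2.png',260,160,130,110,6,'pics/w2c.png')
```

```text
[ 450.64805993 -115.44502271  203.14467596] [-1.79901974e+02  1.18730903e-02  4.77307015e+01] 2.0167 [0.00680973 0.01168406 0.0344832 ] [-0.46615513 -0.08508336 -1.04427429] [-1.58105979e+01  8.04063266e+00  1.02089994e+02  3.51756070e-02
  6.99624256e+01 -6.35533686e+01]
```

View pics/w2c.png

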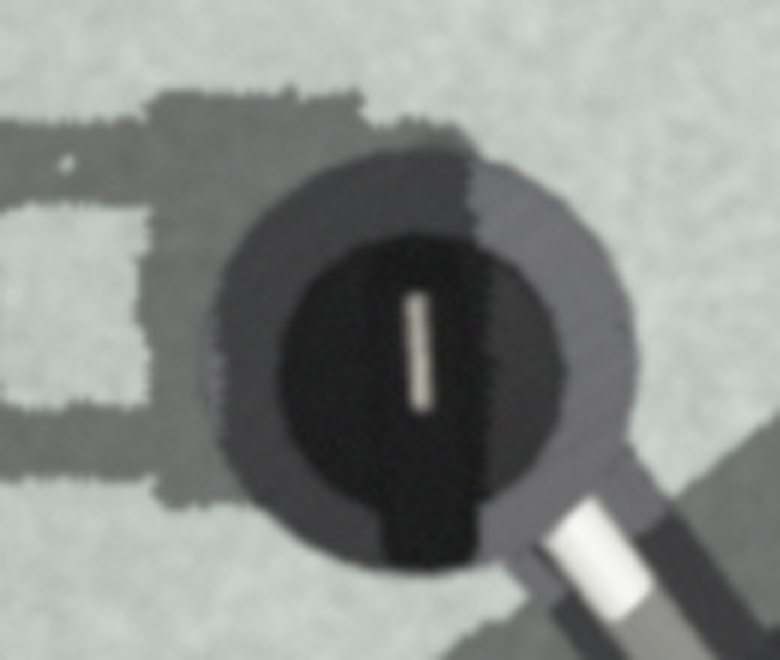

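Run:
```python
from h import *
np.set_printoptions(precision=1,suppress=True)
p=par('w2'); c=lambda u,v:(260+u/6,160+v/6)
a=onz('wrist',c(416,295),99,p); b=onz('wrist',c(424,410),99,p)
print(a,b,np.degrees(np.arctan2(*(b-a)[[1,0]])), np.linalg.norm(b-a))
for z in (67,80): print(z,onz('wrist',c(422,372),z,p))
print(onz('wrist',c(425,360),67,p),'block'); print(onz('wrist',c(430,570),67,p),'bar end'),print(onz('wrist',c(430,570),99,p),'bar end')
im=cv2.imread('pics/w2.png')
# wall inner fast check of tray corner triangulation
```

```text
[ 441.2 -104.    99. ] [ 453.7 -113.9   99. ] -38.322998239752074 15.969446215841185
67 [ 455.2 -115.    67. ]
80 [ 452.9 -113.2   80. ]
[ 454.1 -113.4   67. ] block
[ 479.2 -135.    67. ] bar end
[ 471.2 -128.6   99. ] bar end
```

drive_tool(motion=[[[0.0035,0.0015,0],[0,0,0.07]],[[0,0,-0.02],[0,0,0]],[[0,0,-0.02],[0,0,0]],[[0,0,-0.02],[0,0,0]],[[0,0,-0.02],[0,0,0]],[[0,0,-0.02],[0,0,0]],[[0,0,-0.014],[0,0,0]],[[0,0,-0.01],[0,0,0]],[[0,0,-0.002],[0,0,0]],[[0,0,0],[0,0,0]]])

```text
time_s: 2.85
ee_pos: [453.7, -112.2, 77.3]
ee_rot: [-179.9, 0.0, 52.0]
force: [-0.0, -0.5, -0.4]
gripper_width: 91.2
```

drive_tool(motion=[[[0,0,0],[0,0,0]],[[0,0,0],[0,0,0]],[[0,0,0],[0,0,0]],[[0,0,0],[0,0,0]],[[0,0,0],[0,0,0]],[[0,0,0],[0,0,0]],[[0,0,0],[0,0,0]],[[0,0,0],[0,0,0]],[[0,0,0],[0,0,0]],[[0,0,0],[0,0,0]]], claw=0, force=20)

```text
time_s: 3.68
ee_pos: [454.5, -113.6, 77.6]
ee_rot: [-180.0, -0.0, 51.8]
force: [0.1, 0.1, -0.8]
gripper_width: 27.3
```

Run:
```python
from h import *
np.set_printoptions(precision=2,suppress=True)
s=env.state(); print(s['ee_pos'],s['ee_rot'],s['time_s'],s['torque'],s['force'],s['gripper_width'],s['qpos'][5])
shot('top','t1')
crop('pics/t1.png',230,140,150,130,5,'pics/t1c.png')
```

```text
[ 454.53 -113.62   77.64] [-179.99   -0.     51.85] 3.6833 [-0.05 -0.02 -0.03] [ 0.11  0.11 -0.77] 27.300548047032855 -67.30001199355365
```

View pics/t1c.png

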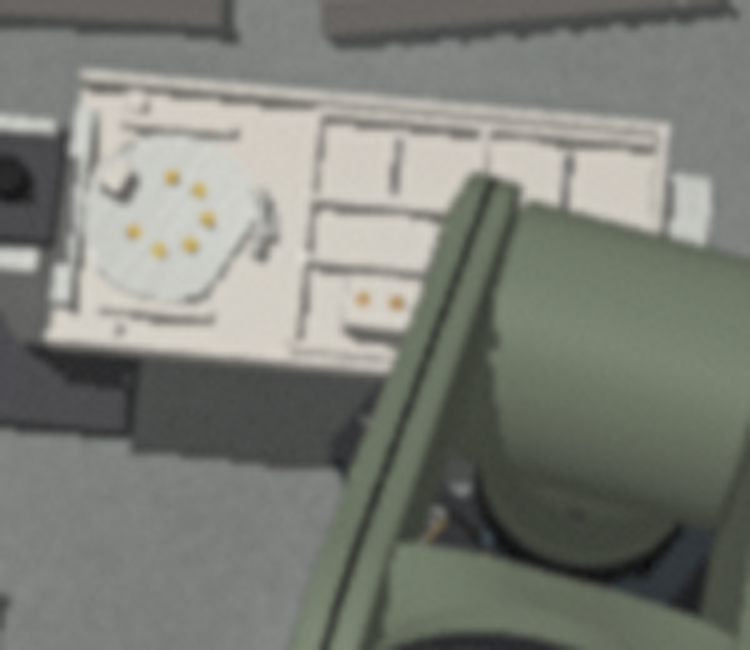

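drive_tool(motion=[[[0,0,0],[0,0,0]],[[0,0,0],[0,0,0]],[[0,0,0],[0,0,0]],[[0,0,0],[0,0,0]],[[0,0,0],[0,0,0]],[[0,0,0],[0,0,-0.05]],[[0,0,0],[0,0,-0.05]],[[0,0,0],[0,0,-0.05]],[[0,0,0],[0,0,-0.05]],[[0,0,0],[0,0,-0.05]]])

```text
time_s: 4.57
ee_pos: [454.6, -113.7, 77.7]
ee_rot: [180.0, -0.0, 37.4]
force: [-0.2, -1.7, -0.3]
gripper_width: 13.3
```

```bash
cat > st.py <<'E'
from h import *
np.set_printoptions(precision=3,suppress=True)
s=env.state(); print(s['ee_pos'],s['ee_rot'],s['time_s'],'tq',s['torque'],'F',s['force'],s['gripper_width'],s['qpos'],'eff',s['effort'][5])
E
python3 st.py
```

```text
[ 454.573 -113.666   77.681] [179.986  -0.002  37.432] 4.5667 tq [-0.329  0.158  0.152] F [-0.175 -1.716 -0.27 ] 13.29347199774205 [-15.44   15.292 112.876  -0.009  51.82  -52.867] eff -0.3204318042844534
```

Run:
```python
from h import *
a=cv2.imread('pics/scene0.png')[270:350,275:355]; b=cv2.imread('pics/top0.png')[160:235,330:400]
a=cv2.resize(a,None,fx=5,fy=5,interpolation=cv2.INTER_CUBIC);b=cv2.resize(b,None,fx=5,fy=5,interpolation=cv2.INTER_CUBIC)
o=np.zeros((400,760,3),np.uint8);o[:,:400]=a;o[:375,405:755]=b
cv2.imwrite('pics/pf.png',o)
```

```text
(no output)
```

View pics/pf.png

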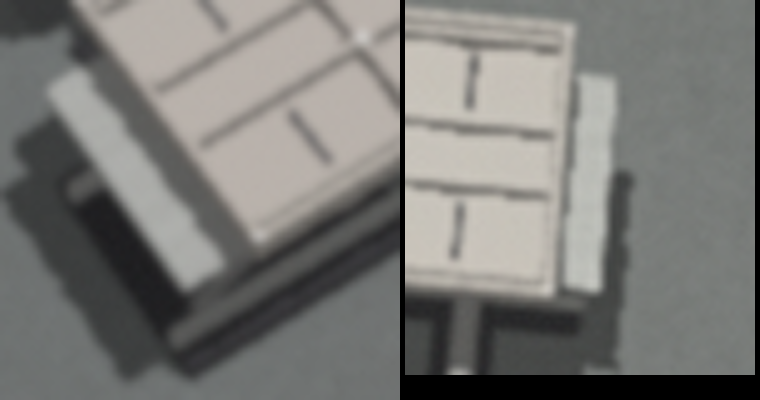

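Run:
```python
from h import *
s=lambda u,v:(275+u/5-.4,270+v/5-.4); t=lambda u,v:(330+(u-405)/5-.4,160+v/5-.4)
print(tri('top',t(616,78),'scene',s(188,290)),tri('top',t(601,290),'scene',s(48,92)))
print(tri('top',t(575,23),'scene',s(260,240)),tri('top',t(552,297),'scene',s(75,2)))
```

```text
(array([ 640.47833458, -189.08616076,   89.57373997]), np.float64(0.06169125181514214)) (array([ 541.97708402, -179.94999986,   88.9625467 ]), np.float64(1.6092686075221416))
(array([ 653.75230955, -166.73061961,  122.55451922]), np.float64(0.9148278563352638)) (array([ 530.97866053, -155.95081394,  116.23176599]), np.float64(0.24276159657948426))
```

drive_tool(motion=[[[0,0,0],[0,0,-0.1]],[[0,0,0],[0,0,-0.1]],[[0,0,0],[0,0,-0.1]],[[0,0,0],[0,0,-0.1]],[[0,0,0],[0,0,-0.1]],[[0,0,0],[0,0,-0.1]],[[0,0,0],[0,0,-0.1]],[[0,0,0],[0,0,-0.1]],[[0,0,0],[0,0,-0.1]],[[0,0,0],[0,0,-0.1]]])

```text
time_s: 5.4
ee_pos: [456.3, -113.4, 77.7]
ee_rot: [-179.9, -0.2, -20.0]
force: [4.4, 0.9, -3.2]
gripper_width: 12.8
```

drive_tool(motion=[[[0,0,0],[0,0,-0.1]],[[0,0,0],[0,0,-0.1]],[[0,0,0],[0,0,-0.1]],[[0,0,0],[0,0,-0.1]],[[0,0,0],[0,0,-0.1]],[[0,0,0],[0,0,-0.1]],[[0,0,0],[0,0,-0.1]],[[0,0,0],[0,0,-0.1]],[[0,0,0],[0,0,-0.1]],[[0,0,0],[0,0,-0.1]]])

```text
time_s: 6.23
ee_pos: [457.6, -114.7, 77.8]
ee_rot: [-179.7, -0.2, -77.3]
force: [5.4, -3.6, -6.0]
gripper_width: 12.9
```

drive_tool(motion=[[[0,0,0],[0,0,-0.1]],[[0,0,0],[0,0,-0.1]],[[0,0,0],[0,0,-0.1]],[[0,0,0],[0,0,-0.1]],[[0,0,0],[0,0,-0.1]],[[0,0,0],[0,0,-0.1]],[[0,0,0],[0,0,-0.1]],[[0,0,0],[0,0,-0.1]],[[0,0,0],[0,0,-0.1]],[[0,0,0],[0,0,-0.1]]])

```text
time_s: 7.07
ee_pos: [457.1, -116.3, 77.8]
ee_rot: [-179.6, -0.0, -134.5]
force: [3.8, -10.6, -5.7]
gripper_width: 13.2
```

```bash
python3 st.py
```

```text
[ 457.087 -116.315   77.782] [-179.569   -0.022 -134.492] 7.0667 tq [-1.837 -0.43   0.17 ] F [  3.837 -10.632  -5.749] 13.218383873084543 [-15.502  15.36  112.758  -0.291  51.517 119.171] eff -0.796196311712265
```

drive_tool(motion=[[[0,0,0],[0,0,0]],[[0,0,0],[0,0,0]],[[0,0,0],[0,0,0]],[[0,0,0],[0,0,0]],[[0,0,0],[0,0,0]],[[0,0,0],[0,0,0]],[[0,0,0.01],[0,0,0]],[[0,0,0.025],[0,0,0]],[[0,0,0.025],[0,0,0]],[[0,0,0.025],[0,0,0]]], claw=1)

```text
time_s: 7.9
ee_pos: [454.2, -113.4, 163.5]
ee_rot: [179.9, -0.0, -134.3]
force: [0.4, -0.0, -0.1]
gripper_width: 76.6
```

drive_tool(motion=[[[0,0,0.02],[0,0,0.12]],[[0,0,0.02],[0,0,0.12]],[[0,0,0],[0,0,0.12]],[[0,0,0],[0,0,0.12]],[[0,0,0],[0,0,0.12]],[[0,0,0],[0,0,0.12]],[[0,0,0],[0,0,0.12]],[[0,0,0],[0,0,0.12]],[[0,0,0],[0,0,0.12]],[[0,0,0],[0,0,0.12]]])

```text
time_s: 8.73
ee_pos: [454.4, -113.4, 202.7]
ee_rot: [-180.0, 0.0, -65.2]
force: [-0.2, -0.1, 0.4]
gripper_width: 91.4
```

drive_tool(motion=[[[0,0,0],[0,0,0.12]],[[0,0,0],[0,0,0.12]],[[0,0,0],[0,0,0.12]],[[0,0,0],[0,0,0.12]],[[0,0,0],[0,0,0.12]],[[0,0,0],[0,0,0.12]],[[0,0,0],[0,0,0.12]],[[0,0,0],[0,0,0.12]],[[0,0,0],[0,0,0.12]],[[0,0,0],[0,0,0.12]]])

```text
time_s: 9.57
ee_pos: [454.4, -113.4, 202.6]
ee_rot: [-180.0, -0.0, 3.5]
force: [0.7, -0.8, 0.6]
gripper_width: 91.3
```

drive_tool(motion=[[[0,0,0],[0,0,0.12]],[[0,0,0],[0,0,0.12]],[[0,0,0],[0,0,0.12]],[[0,0,0],[0,0,0.12]],[[0,0,0],[0,0,0.12]],[[0,0,0],[0,0,0.1]],[[0,0,0],[0,0,0.04]],[[0,0,0],[0,0,0]],[[0,0,0],[0,0,0]],[[0,0,0],[0,0,0]]])

```text
time_s: 10.4
ee_pos: [454.5, -113.5, 202.7]
ee_rot: [-180.0, -0.0, 45.5]
force: [-0.2, 0.2, -0.1]
gripper_width: 91.2
```

```bash
python3 st.py
python3 - <<'E'
from h import *
shot('wrist','w3'); crop('pics/w3.png',260,160,130,110,6,'pics/w3c.png')
E
```

```text
[ 454.478 -113.514  202.682] [-179.996   -0.011   45.497] 10.4 tq [-0.076 -0.033  0.04 ] F [-0.196  0.187 -0.075] 91.24767492941429 [-15.439   8.304 101.838   0.012  69.856 -60.941] eff 0.002434550187899731
```

View pics/w3c.png

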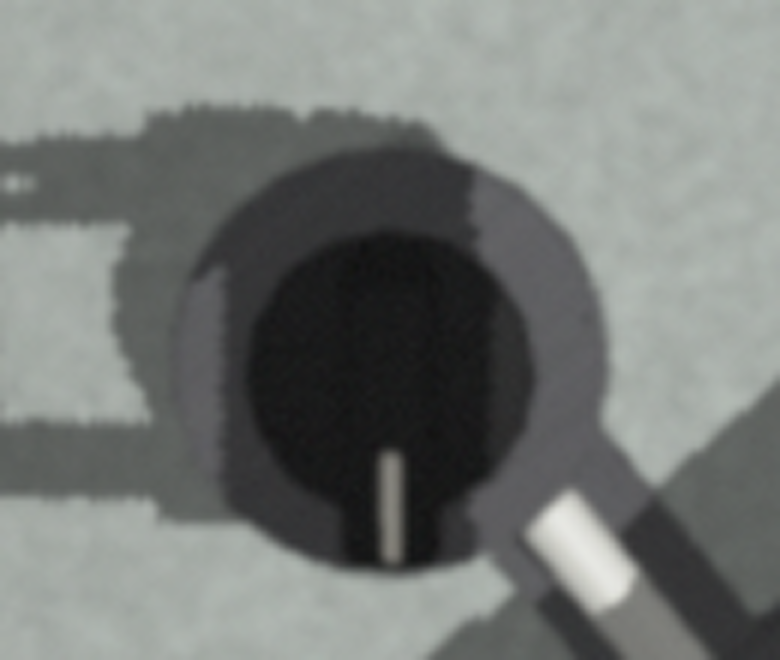

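View pics/w3.png

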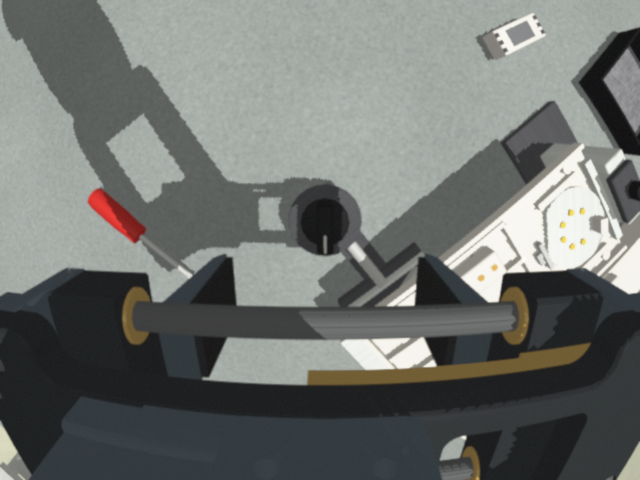

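Run:
```python
from h import *
np.set_printoptions(precision=1,suppress=True)
p=par('w3'); c=lambda u,v:(260+u/6,160+v/6)
a=onz('wrist',c(391,455),99,p); b=onz('wrist',c(392,563),99,p)
print(a,b,np.degrees(np.arctan2(*(b-a)[[1,0]])), np.linalg.norm(b-a))
p=par('w2');a2=onz('wrist',c(416,292),99,p); b2=onz('wrist',c(424,413),99,p);print(a2,b2,(a+b+a2+b2)/4)
```

```text
[ 458.5 -118.3   99. ] [ 469.6 -129.    99. ] -43.99407361013899 15.478657511102472
[ 440.9 -103.7   99. ] [ 454.  -114.1   99. ] [ 455.7 -116.3   99. ]
```

drive_tool(motion=[[[0.0014,-0.002,0],[0,0,0.008]],[[0,0,-0.02],[0,0,0]],[[0,0,-0.02],[0,0,0]],[[0,0,-0.02],[0,0,0]],[[0,0,-0.02],[0,0,0]],[[0,0,-0.02],[0,0,0]],[[0,0,-0.014],[0,0,0]],[[0,0,-0.01],[0,0,0]],[[0,0,-0.001],[0,0,0]],[[0,0,0],[0,0,0]]])

```text
time_s: 11.28
ee_pos: [455.8, -115.6, 77.3]
ee_rot: [-179.9, 0.0, 46.0]
force: [0.0, 0.5, -0.2]
gripper_width: 91.3
```

drive_tool(motion=[[[0,0,0],[0,0,0]],[[0,0,0],[0,0,0]],[[0,0,0],[0,0,0]],[[0,0,0],[0,0,0]],[[0,0,0],[0,0,0]],[[0,0,0],[0,0,0]],[[0,0,0],[0,0,0]],[[0,0,0],[0,0,0]],[[0,0,0],[0,0,0]],[[0,0,0],[0,0,0]]], claw=0, force=20)

```text
time_s: 12.12
ee_pos: [455.9, -115.6, 77.7]
ee_rot: [-180.0, -0.0, 46.0]
force: [0.6, -0.2, -0.7]
gripper_width: 27.2
```

drive_tool(motion=[[[0,0,0],[0,0,0]],[[0,0,0],[0,0,0]],[[0,0,0],[0,0,0]],[[0,0,0],[0,0,0]],[[0,0,0],[0,0,-0.05]],[[0,0,0],[0,0,-0.1]],[[0,0,0],[0,0,-0.1]],[[0,0,0],[0,0,-0.1]],[[0,0,0],[0,0,-0.1]],[[0,0,0],[0,0,-0.1]]])

```text
time_s: 12.95
ee_pos: [455.9, -115.6, 77.6]
ee_rot: [180.0, 0.0, 14.3]
force: [0.1, 1.1, -0.3]
gripper_width: 12.7
```

```bash
python3 st.py
python3 - <<'E'
from h import *
shot('scene','s3'); shot('top','t3')
a=cv2.imread('pics/s3.png')[260:350,265:355]; b=cv2.imread('pics/t3.png')[160:235,330:400]
a=cv2.resize(a,None,fx=5,fy=5,interpolation=cv2.INTER_CUBIC);b=cv2.resize(b,None,fx=4,fy=4,interpolation=cv2.INTER_CUBIC)
o=np.zeros((450,760,3),np.uint8);o[:,:450]=a;o[:300,455:735]=b
cv2.imwrite('pics/pf3.png',o)
E
```

```text
[ 455.85  -115.638   77.649] [179.993   0.011  14.256] 12.95 tq [-0.037  0.033  0.2  ] F [ 0.13   1.114 -0.271] 12.742128637071847 [-15.626  15.442 112.656  -0.015  51.908 -29.873] eff -0.8059141226112843
```

View pics/pf3.png

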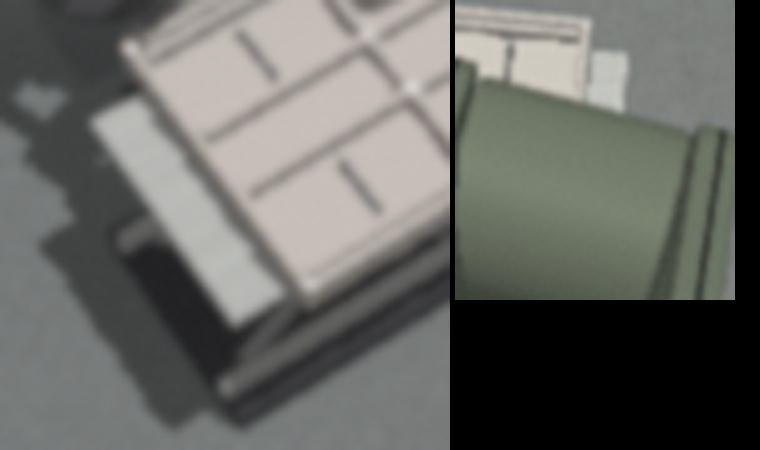

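Run:
```python
from h import *
s=lambda u,v:(265+u/5-.4,260+v/5-.4); t=lambda u,v:(330+(u-455)/4-.4,160+v/4-.4)
print(tri('top',t(627,54),'scene',s(238,328)))
# scene only: vertical plane line; corner xy known from first: solve z along ray closest to vertical line
for uv,xy in [(s(238,328),(640.5,-189.1)),(s(90,120),(542,-180))]:
    o,d=ray('scene',uv); 
    M=np.stack([d,-np.array([0,0,1.])],1); q=np.linalg.lstsq(M,np.array([*xy,0])-o,rcond=None)[0]; print(q[1])
```

```text
(array([ 641.15065871, -189.35122627,  101.20094062]), np.float64(0.13890573983679672))
99.77963219762496
106.62631807913324
```

drive_tool(motion=[[[0,0,0],[0,0,-0.05]],[[0,0,0],[0,0,-0.05]],[[0,0,0],[0,0,-0.05]],[[0,0,0],[0,0,-0.05]],[[0,0,0],[0,0,-0.05]],[[0,0,0],[0,0,-0.05]],[[0,0,0],[0,0,-0.05]],[[0,0,0],[0,0,-0.05]],[[0,0,0],[0,0,-0.05]],[[0,0,0],[0,0,-0.05]]])

```text
time_s: 13.88
ee_pos: [455.7, -115.7, 77.7]
ee_rot: [180.0, 0.0, -14.1]
force: [-0.2, 0.6, 0.2]
gripper_width: 13.2
```

```bash
python3 st.py
```

```text
[ 455.719 -115.672   77.654] [179.981   0.019 -14.09 ] 13.8833 tq [-0.115  0.149  0.161] F [-0.203  0.601  0.222] 13.211999139964414 [-15.629  15.439 112.661  -0.024  51.919  -1.525] eff -0.3184706065803766
```

drive_tool(motion=[[[0,0,0],[0,0,-0.02]],[[0,0,0],[0,0,-0.02]],[[0,0,0],[0,0,-0.02]],[[0,0,0],[0,0,-0.02]],[[0,0,0],[0,0,-0.02]],[[0,0,0],[0,0,-0.02]],[[0,0,0],[0,0,-0.02]],[[0,0,0],[0,0,-0.02]],[[0,0,0],[0,0,-0.02]],[[0,0,0],[0,0,-0.02]]])

```text
time_s: 14.72
ee_pos: [455.7, -115.6, 77.6]
ee_rot: [180.0, 0.0, -25.7]
force: [-2.4, -0.8, 1.7]
gripper_width: 13.6
```

```bash
python3 st.py;python3 - <<'E'
from h import *
shot('scene','s4')
crop('pics/s4.png',265,260,90,90,6,'pics/s4c.png')
E
```

```text
[ 455.694 -115.585   77.62 ] [179.987   0.023 -25.711] 14.7167 tq [-0.278  0.46   0.175] F [-2.36  -0.848  1.693] 13.59579417195357 [-15.628  15.441 112.664  -0.011  51.921  10.09 ] eff -0.02642510924488306
```

View pics/s4c.png

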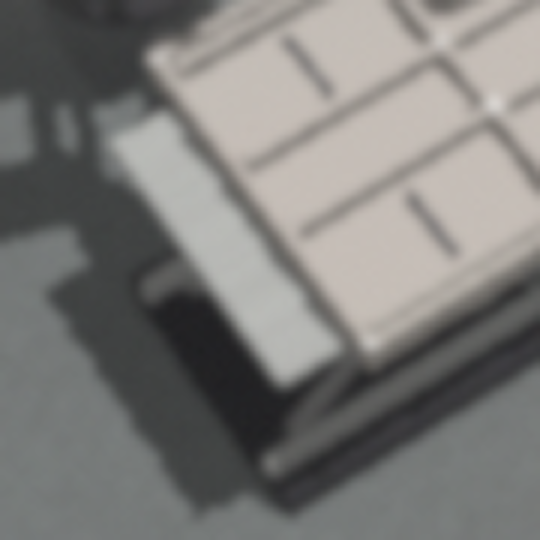

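drive_tool(motion=[[[0,0,0],[0,0,-0.02]],[[0,0,0],[0,0,-0.02]],[[0,0,0],[0,0,-0.02]],[[0,0,0],[0,0,-0.02]],[[0,0,0],[0,0,-0.02]],[[0,0,0],[0,0,0]],[[0,0,0],[0,0,0]],[[0,0,0],[0,0,0]],[[0,0,0],[0,0,0]],[[0,0,0],[0,0,0]]])

```text
time_s: 15.6
ee_pos: [455.7, -115.6, 77.6]
ee_rot: [180.0, 0.0, -31.3]
force: [-2.9, -0.7, 1.7]
gripper_width: 13.3
```

```bash
cat > sh.py <<'E'
from h import *
import sys
tag=sys.argv[1]; shot('scene',tag)
a=cv2.cvtColor(cv2.imread('pics/s3.png'),cv2.COLOR_BGR2GRAY).astype(np.float32)
b=cv2.cvtColor(cv2.imread(f'pics/{tag}.png'),cv2.COLOR_BGR2GRAY).astype(np.float32)
for n,(x,y,w,h) in dict(free=(300,265,64,48),freetip=(296,268,40,54),plat=(278,278,50,52),stand=(395,215,44,50),bench=(440,280,60,60)).items():
    print(n,np.round(cv2.phaseCorrelate(a[y:y+h,x:x+w],b[y:y+h,x:x+w],cv2.createHanningWindow((w,h),cv2.CV_32F)),2))
E
python3 sh.py s5; python3 st.py
```

```text
[ 455.732 -115.566   77.614] [179.991   0.02  -31.341] 15.65 tq [-0.131  0.682  0.185] F [-2.756 -1.191  1.676] 13.065652456242756 [-15.629  15.442 112.663  -0.004  51.917  15.715] eff 0.15936702489852905Traceback (most recent call last):
  File "sh.py", line 7, in <module>
    print(n,np.round(cv2.phaseCorrelate(a[y:y+h,x:x+w],b[y:y+h,x:x+w],cv2.createHanningWindow((w,h),cv2.CV_32F)),2))
            ~~~~~~~~^^^^^^^^^^^^^^^^^^^^^^^^^^^^^^^^^^^^^^^^^^^^^^^^^^^^^^^^^^^^^^^^^^^^^^^^^^^^^^^^^^^^^^^^^^^^^^^
    return _wrapfunc(a, 'round', decimals=decimals, out=out)
    return _wrapit(obj, method, *args, **kwds)
    conv = _array_converter(obj)
ValueError: setting an array element with a sequence. The requested array has an inhomogeneous shape after 1 dimensions. The detected shape was (2,) + inhomogeneous part.
```

```bash
sed -i "s/np.round(cv2.phaseCorrelate(\(.*\)),2))/np.round(cv2.phaseCorrelate(\1)[0],2))/; s/^tag=sys.argv\[1\]; shot('scene',tag)/tag=sys.argv[1]\nif len(sys.argv)<3: shot('scene',tag)/" sh.py; python3 sh.py s4 n; python3 sh.py s5 n; for i in 1 2 3 4; do python3 - <<'E'
from h import *
env.grab_frame('wrist'); print(env.state()['torque'])
E
done
```

```text
free [-0.06  0.05]
freetip [ 0.06 -0.14]
plat [ 0.12 -0.09]
stand [0.45 0.16]
bench [-0.03 -0.06]
free [-0.01 -0.14]
freetip [ 0.07 -0.13]
plat [ 0.13 -0.12]
stand [ 0.49 -0.01]
bench [ 0.05 -0.08]
[-0.17709318  0.72105741  0.14925625]
[-0.17697584  0.71000545  0.15475132]
[-0.19801412  0.73792818  0.17037709]
[-0.19776339  0.74923069  0.21212154]
```

drive_tool(motion=[[[0,0,0],[0,0,-0.02]],[[0,0,0],[0,0,-0.02]],[[0,0,0],[0,0,-0.02]],[[0,0,0],[0,0,-0.02]],[[0,0,0],[0,0,-0.02]],[[0,0,0],[0,0,0]],[[0,0,0],[0,0,0]],[[0,0,0],[0,0,0]],[[0,0,0],[0,0,0]],[[0,0,0],[0,0,0]]])

```text
time_s: 16.68
ee_pos: [455.8, -115.6, 77.6]
ee_rot: [180.0, 0.0, -37.1]
force: [-4.3, -1.6, 0.9]
gripper_width: 13.4
```

```bash
python3 sh.py s6; for i in 1 2 3 4; do python3 - <<'E'
from h import *
env.grab_frame('wrist'); print(env.state()['torque'],env.state()['ee_rot'])
E
done
```

```text
free [ 0.07 -0.09]
freetip [ 0.06 -0.21]
plat [ 0.16 -0.17]
stand [0.37 0.02]
bench [ 0.04 -0.01]
[-0.15828455  0.95273205  0.17687623] [ 1.79992733e+02  1.33375489e-02 -3.70689447e+01]
[-0.1728783   0.90631103  0.22189079] [ 1.79993990e+02  1.31951952e-02 -3.70715156e+01]
[-0.12255398  0.91878799  0.14126821] [ 1.79992747e+02  1.59970976e-02 -3.70716433e+01]
[-0.20541936  0.93927574  0.1807845 ] [ 1.79991870e+02  1.36063713e-02 -3.70697552e+01]
```

drive_tool(motion=[[[0,0,0],[0,0,-0.03]],[[0,0,0],[0,0,-0.03]],[[0,0,0],[0,0,-0.03]],[[0,0,0],[0,0,-0.03]],[[0,0,0],[0,0,-0.03]],[[0,0,0],[0,0,-0.03]],[[0,0,0],[0,0,-0.03]],[[0,0,0],[0,0,0]],[[0,0,0],[0,0,0]],[[0,0,0],[0,0,0]]])

```text
time_s: 17.77
ee_pos: [455.7, -115.5, 77.6]
ee_rot: [180.0, 0.0, -49.1]
force: [-5.5, -0.1, 2.9]
gripper_width: 13.5
```

```bash
python3 sh.py s7; for i in 1 2 3 4; do python3 - <<'E'
from h import *
env.grab_frame('wrist'); print(env.state()['torque'],env.state()['ee_rot'])
E
done
python3 - <<'E'
from h import *
a=cv2.imread('pics/s3.png')[260:330,265:335]; b=cv2.imread('pics/s7.png')[260:330,265:335]
o=np.hstack([cv2.resize(x,None,fx=5,fy=5,interpolation=cv2.INTER_CUBIC) for x in (a,b)]); cv2.imwrite('pics/cmp7.png',o)
E
```

```text
free [ 0.07 -0.26]
freetip [ 0.08 -0.35]
plat [ 0.2  -0.15]
stand [0.58 0.07]
bench [-0.01  0.09]
[-0.11032816  1.03669534  0.16031226] [ 1.79988372e+02  1.60318124e-02 -4.90818456e+01]
[-0.05677091  1.019835    0.21105897] [ 1.79986969e+02  1.87547178e-02 -4.90855541e+01]
[-0.0639854   1.01393299  0.20573724] [ 1.79988069e+02  1.63391652e-02 -4.90891525e+01]
[-0.11900135  1.00768283  0.20078897] [ 1.79989152e+02  1.51327098e-02 -4.90931401e+01]
```

View pics/cmp7.png

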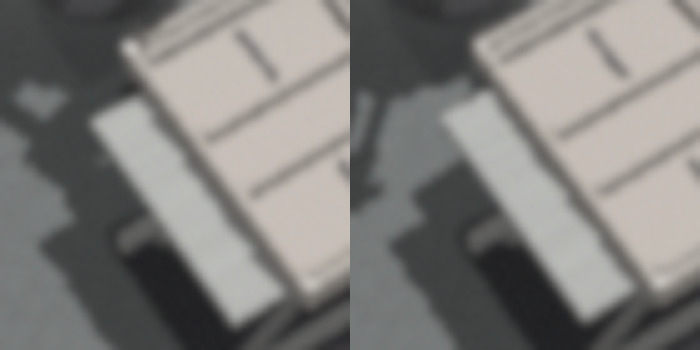

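drive_tool(motion=[[[0,0,0],[0,0,0]],[[0,0,0],[0,0,0]],[[0,0,0],[0,0,0]],[[0,0,0],[0,0,0]],[[0,0,0],[0,0,0]],[[0,0,0],[0,0,0]],[[0,0,0.02],[0,0,0]],[[0,0,0.035],[0,0,0]],[[0,0,0.035],[0,0,0]],[[0,0,0.035],[0,0,0]]], claw=1)

```text
time_s: 18.85
ee_pos: [455.7, -115.5, 204.0]
ee_rot: [180.0, 0.0, -49.1]
force: [0.2, -0.3, -0.5]
gripper_width: 77.2
```

drive_tool(motion=[[[0.015,0.0,0.01],[0,0,0.1]],[[0.02,0.0,0.01],[0,0,0.1]],[[0.02,0.0,0],[0,0,0.1]],[[0.02,0.0,0],[0,0,0.1]],[[0.02,0.0,0],[0,0,0.1]],[[0.02,0.0,0],[0,0,0.1]],[[0.02,0.0,0],[0,0,0.1]],[[0.012,0.0,0],[0,0,0.08]],[[0,0,0],[0,0,0]],[[0,0,0],[0,0,0]]])

```text
time_s: 19.68
ee_pos: [602.8, -115.5, 222.0]
ee_rot: [-180.0, 0.1, -4.5]
force: [-0.2, 0.1, -0.5]
gripper_width: 91.2
```

```bash
python3 st.py
python3 - <<'E'
from h import *
env.grab_frame('wrist');shot('wrist','w8')
E
```

```text
[ 602.84  -115.506  222.031] [-179.994    0.066   -4.52 ] 19.6833 tq [-0.144  0.091  0.005] F [-0.165  0.128 -0.502] 91.2221027455257 [-11.919  21.033  81.442  -0.002  77.592  -7.398] eff -0.07147741969674826
```

View pics/w8.png

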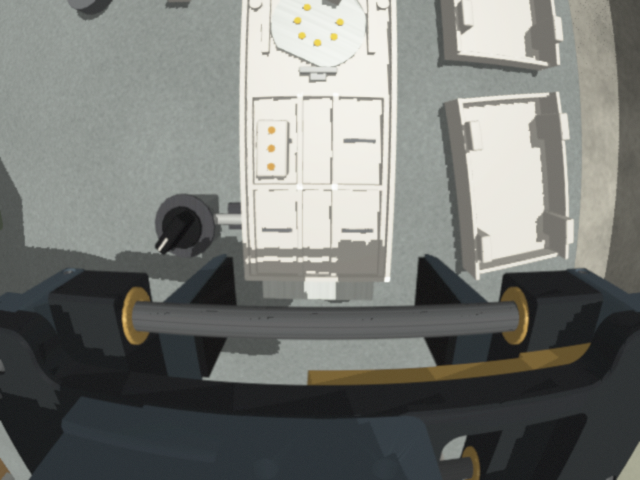

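Run:
```python
from h import *
crop('pics/w8.png',235,80,165,220,3,'pics/w8c.png')
crop('pics/w8.png',235,0,165,100,4,'pics/w8d.png')
```

```text
(no output)
```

View pics/w8c.png

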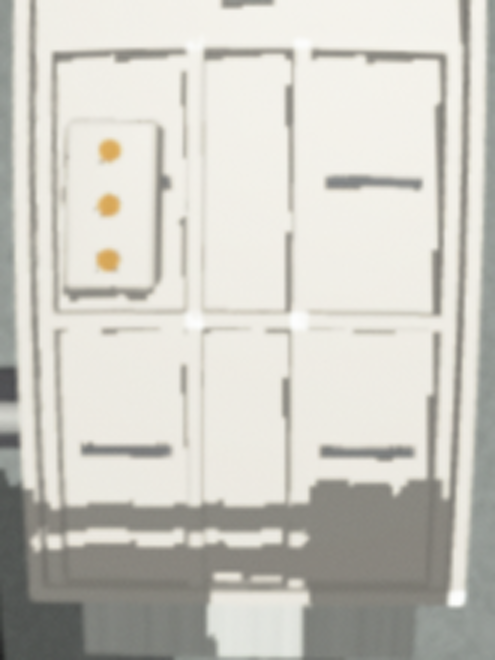

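View pics/w8d.png

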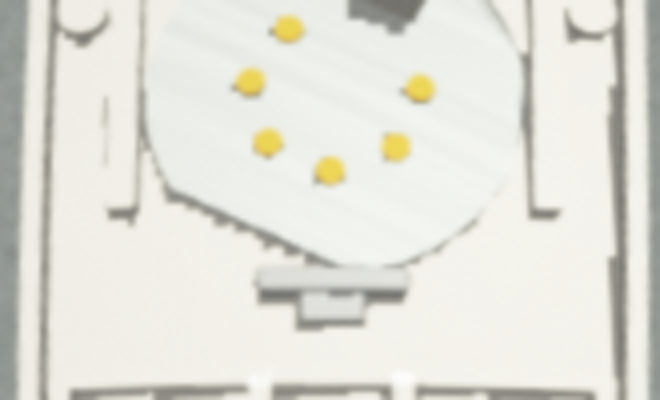

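Run:
```python
from h import *
np.set_printoptions(precision=1,suppress=True)
p=par('w8'); c=lambda u,v:(235+u/3-.3,80+v/3-.3)
for n,uv,z in [('right2',(373,182),110),('left1',(126,450),111),('right1',(367,452),111),('ribL',(194,320),119),('ribR',(300,320),119),('ribL2',(194,48),119),('ribR2',(301,48),119),('endR',(457,598),120),('endL',(30,598),120),
 ('r1 tl',(298,325),111),('r1 tr',(438,325),111),('r1 br',(432,583),111),('r1 bl',(290,585),111),('t1',(109,150),130),('t2',(109,205),130),('t3',(109,260),130),('ttl',(66,121),130),('tbr',(152,290),130)]:
  print(n,onz('wrist',c(*uv),z,p))
```

```text
right2 [634.8 -47.  110. ]
left1 [ 560.9 -115.7  111. ]
right1 [ 628.2 -121.6  111. ]
ribL [584.1 -79.8 119. ]
ribR [612.1 -82.1 119. ]
ribL2 [590.2  -7.8 119. ]
ribR2 [617.9 -10.1 119. ]
endR [ 651.  -164.1  120. ]
endL [ 529.3 -154.7  120. ]
r1 tl [611.6 -84.4 111. ]
r1 tr [650.  -87.2 111. ]
r1 br [ 645.1 -162.3  111. ]
r1 bl [ 603.8 -159.4  111. ]
t1 [567.3 -33.1 130. ]
t2 [566.  -47.1 130. ]
t3 [564.6 -61.1 130. ]
ttl [556.9 -24.4 130. ]
tbr [574.9 -69.9 130. ]
```

drive_tool(motion=[[[-0.012,0.023,0],[0,0,-0.01]],[[-0.012,0.023,0],[0,0,0]],[[-0.0128,0.0225,-0.01],[0,0,0]],[[0,0,-0.02],[0,0,0]],[[0,0,-0.02],[0,0,0]],[[0,0,-0.02],[0,0,0]],[[0,0,-0.015],[0,0,0]],[[0,0,-0.01],[0,0,0]],[[0,0,-0.006],[0,0,0]],[[0,0,0],[0,0,0]]], claw=0.5, force=15)

```text
time_s: 20.62
ee_pos: [565.2, -47.2, 121.0]
ee_rot: [-180.0, 0.1, -5.0]
force: [0.4, 0.7, 0.4]
gripper_width: 45.5
```

drive_tool(motion=[[[0,0,0],[0,0,0]],[[0,0,0],[0,0,0]],[[0,0,0],[0,0,0]],[[0,0,0],[0,0,0]],[[0,0,0],[0,0,0]],[[0,0,0],[0,0,0]],[[0,0,0],[0,0,0]],[[0,0,0],[0,0,0]],[[0,0,0.01],[0,0,0]],[[0,0,0.01],[0,0,0]]], claw=0)

```text
time_s: 21.45
ee_pos: [565.8, -47.1, 142.0]
ee_rot: [-180.0, 0.1, -5.0]
force: [1.3, -0.4, 0.5]
gripper_width: 0.4
```

```bash
python3 st.py
python3 - <<'E'
from h import *
shot('wrist','w9')
E
```

```text
[565.811 -47.064 142.03 ] [-180.       0.065   -4.982] 21.45 tq [-0.13   0.084 -0.037] F [ 1.297 -0.406  0.491] 0.40974068635657324 [-5.915 19.829 95.163 -0.001 65.073 -0.932] eff -0.0012581480041262694
```

View pics/w9.png

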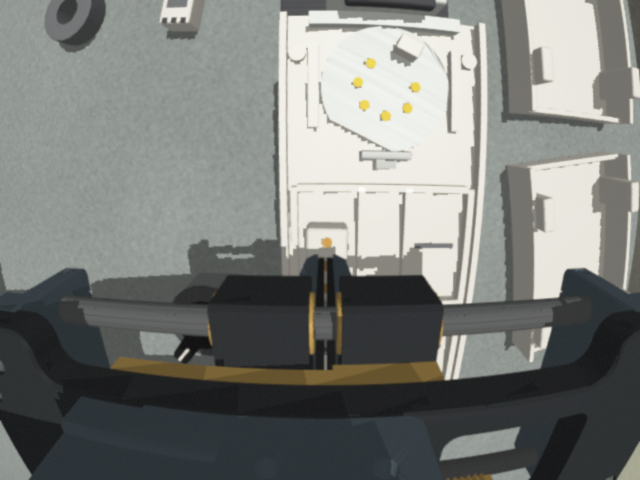

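drive_tool(motion=[[[0,0,0],[0,0,0]],[[0,0,0],[0,0,0]],[[0,0,0],[0,0,0]],[[0,0,0],[0,0,0]],[[0,0,0],[0,0,0]],[[0,0,0],[0,0,0]],[[0,0,-0.01],[0,0,0]],[[0,0,-0.008],[0,0,0]],[[0,0,-0.004],[0,0,0]],[[0,0,0],[0,0,0]]], claw=0.42)

```text
time_s: 22.33
ee_pos: [564.9, -47.0, 117.8]
ee_rot: [-180.0, 0.2, -5.0]
force: [-0.8, 0.2, -0.4]
gripper_width: 38.2
```

drive_tool(motion=[[[0,0,0],[0,0,0]],[[0,0,0],[0,0,0]],[[0,0,0],[0,0,0]],[[0,0,0],[0,0,0]],[[0,0,0],[0,0,0]],[[0,0,0],[0,0,0]],[[0,0,0],[0,0,0]],[[0,0,0],[0,0,0]],[[0,0,0],[0,0,0]],[[0,0,0],[0,0,0]]], claw=0)

```text
time_s: 23.17
ee_pos: [566.2, -47.1, 119.7]
ee_rot: [-180.0, -0.0, -5.0]
force: [-0.1, 0.1, -0.4]
gripper_width: 0.4
```

```bash
python3 st.py
python3 - <<'E'
from h import *
shot('wrist','w10')
E
```

```text
[566.158 -47.115 119.701] [-180.      -0.009   -4.987] 23.1667 tq [-0.102  0.028  0.019] F [-0.066  0.06  -0.359] 0.38575607440371273 [-5.917 20.912 96.997  0.001 62.082 -0.93 ] eff 1.5389329064419144e-05
```

View pics/w10.png

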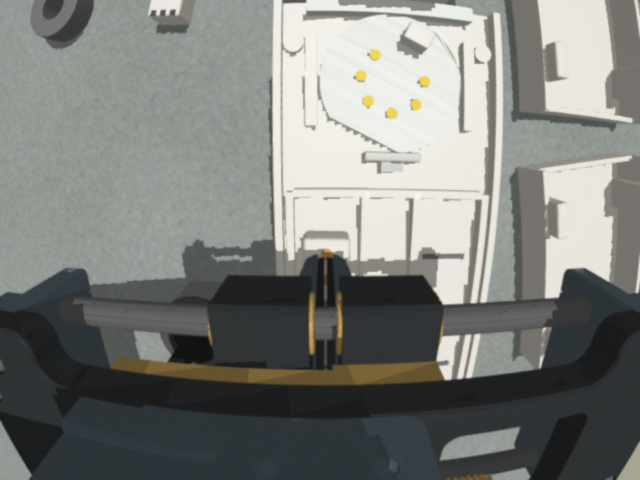

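Run:
```python
from h import *
crop('pics/w10.png',260,190,130,100,6,'pics/w10c.png')
```

```text
(no output)
```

View pics/w10c.png

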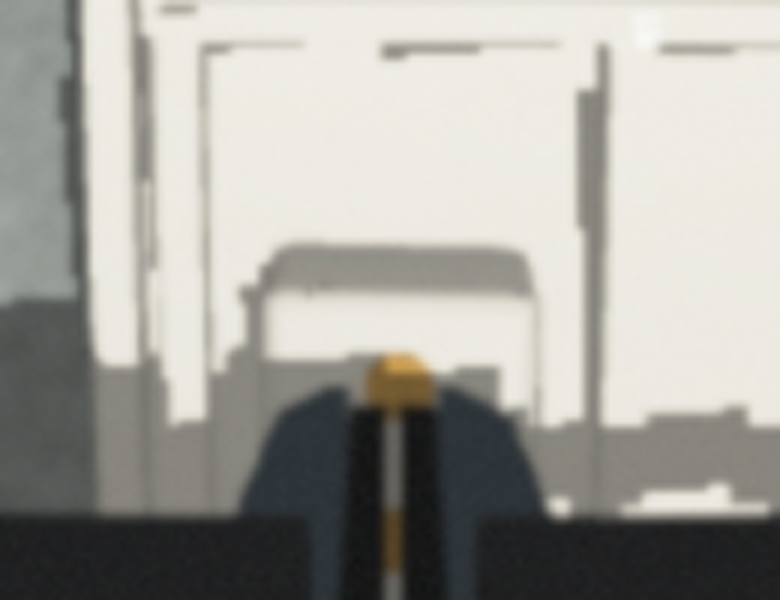

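Run:
```python
from h import *
np.set_printoptions(precision=1,suppress=True)
p=par('w10')
for y in (-31,-33,-47,-37):
  for z in (119.7,130,138): print(y,z,pix('wrist',(566,y,z),p))
print('screw',onz('wrist',(260+400/6,190+380/6),131,p), onz('wrist',(260+400/6,190+290/6),130,p), onz('wrist',(260+400/6,190+242/6),110,p))
print(p['pose'][:3,3])
```

```text
-31 119.7 [323.  244.2]
-31 130 [322.9 249.9]
-31 138 [322.8 254.6]
-33 119.7 [323.3 247.8]
-33 130 [323.2 253.6]
-33 138 [323.2 258.5]
-47 119.7 [325.6 272.2]
-47 130 [325.6 279.1]
-47 138 [325.6 284.9]
-37 119.7 [324.  254.9]
-37 130 [323.9 261. ]
-37 138 [323.9 266.2]
screw [567.8 -32.7 131. ] [568.4 -25.1 130. ] [568.5 -25.9 110. ]
[571.8  23.8 310.7]
```

drive_tool(motion=[[[0,0,0],[0,0,0]],[[0,0,0],[0,0,0]],[[0,0,0],[0,0,0]],[[0,0,0],[0,0,0]],[[0,0,0],[0,0,0]],[[0,0,0],[0,0,0]],[[0,0,-0.001],[0,0,0]],[[0,0,-0.001],[0,0,0]],[[0,0,-0.001],[0,0,0]],[[0,0,0],[0,0,0]]], claw=0.42)

```text
time_s: 24.05
ee_pos: [565.9, -47.1, 116.4]
ee_rot: [180.0, 0.0, -5.0]
force: [0.3, -1.3, -0.3]
gripper_width: 38.1
```

drive_tool(motion=[[[0,0,-0.0005],[0,0,0]],[[0,0,-0.0005],[0,0,0]],[[0,0,-0.0005],[0,0,0]],[[0,0,-0.0005],[0,0,0]],[[0,0,0],[0,0,0]],[[0,0,0],[0,0,0]],[[0,0,0],[0,0,0]],[[0,0,0],[0,0,0]],[[0,0,0],[0,0,0]],[[0,0,0],[0,0,0]]])

```text
time_s: 24.88
ee_pos: [566.1, -47.1, 114.7]
ee_rot: [180.0, -0.0, -5.0]
force: [-0.1, -0.3, -0.2]
gripper_width: 38.3
```

```bash
python3 st.py
python3 - <<'E'
from h import *
shot('wrist','w11')
crop('pics/w11.png',220,160,200,140,4,'pics/w11c.png')
E
```

```text
[566.143 -47.113 114.712] [180.     -0.008  -4.985] 24.8833 tq [-0.052  0.109 -0.073] F [-0.101 -0.298 -0.193] 38.321194950134334 [-5.917 21.17  97.389 -0.    61.433 -0.932] eff -1.9720287696145533e-05
```

View pics/w11c.png

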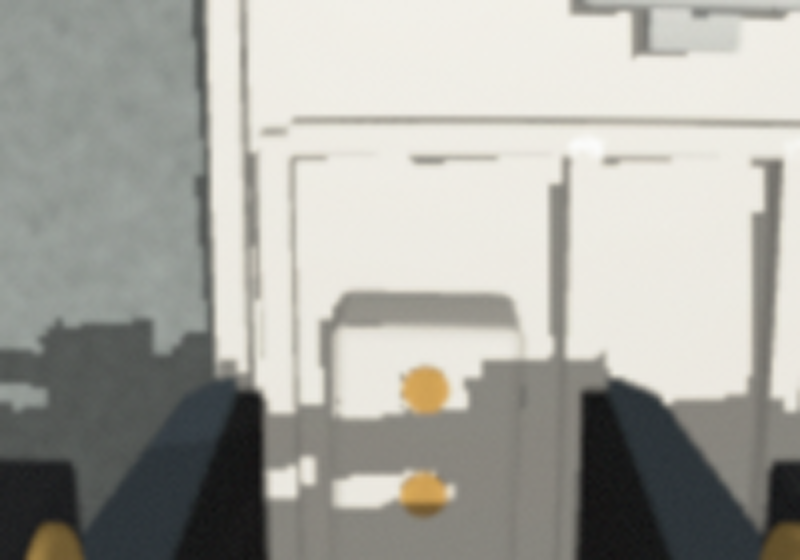

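drive_tool(motion=[[[0,0,0],[0,0,0]],[[0,0,0],[0,0,0]],[[0,0,0],[0,0,0]],[[0,0,0],[0,0,0]],[[0,0,0],[0,0,0]],[[0,0,0],[0,0,0]],[[0,0,0],[0,0,0]],[[0,0,0],[0,0,0]],[[0,0,0],[0,0,0]],[[0,0,0],[0,0,0]]], claw=0.1)

```text
time_s: 25.77
ee_pos: [566.1, -47.1, 114.7]
ee_rot: [-180.0, -0.0, -5.0]
force: [0.2, 0.4, 0.5]
gripper_width: 8.8
```

```bash
python3 st.py
python3 - <<'E'
from h import *
shot('wrist','w12')
crop('pics/w12.png',220,160,200,140,4,'pics/w12c.png')
E
```

```text
[566.12  -47.111 114.666] [-180.      -0.003   -4.984] 25.7667 tq [-0.159  0.102  0.054] F [0.181 0.42  0.478] 8.828497280686744 [-5.917 21.173 97.391  0.    61.433 -0.933] eff -2.797174204260955e-05
```

View pics/w12c.png

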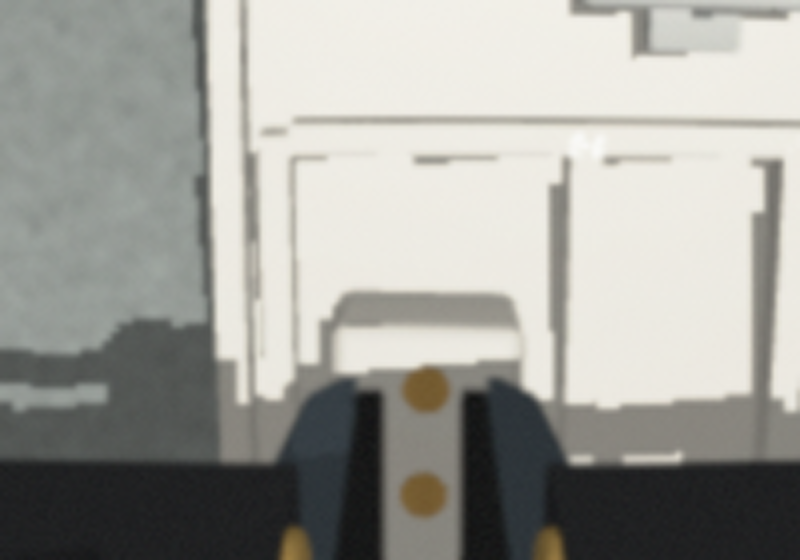

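drive_tool(motion=[[[0,0,0],[0,0,0]],[[0,0,0],[0,0,0]],[[0,0,0],[0,0,0]],[[0,0,0],[0,0,0]],[[0,0,-0.001],[0,0,0]],[[0,0,-0.001],[0,0,0]],[[0,0,-0.001],[0,0,0]],[[0,0,-0.001],[0,0,0]],[[0,0,-0.001],[0,0,0]],[[0,0,0],[0,0,0]]], claw=0.42)

```text
time_s: 26.65
ee_pos: [566.0, -47.1, 109.4]
ee_rot: [180.0, 0.0, -5.0]
force: [0.3, -0.3, -0.4]
gripper_width: 38.4
```

drive_tool(motion=[[[0,0,-0.0005],[0,0,0]],[[0,0,-0.0005],[0,0,0]],[[0,0,-0.0005],[0,0,0]],[[0,0,-0.0005],[0,0,0]],[[0,0,-0.0005],[0,0,0]],[[0,0,-0.0005],[0,0,0]],[[0,0,0],[0,0,0]],[[0,0,0],[0,0,0]],[[0,0,0],[0,0,0]],[[0,0,0],[0,0,0]]])

```text
time_s: 27.48
ee_pos: [566.2, -47.1, 106.7]
ee_rot: [180.0, -0.0, -5.0]
force: [-0.1, -0.1, -0.6]
gripper_width: 37.9
```

```bash
python3 st.py
python3 - <<'E'
from h import *
shot('wrist','w13')
crop('pics/w13.png',220,160,200,140,4,'pics/w13c.png')
E
```

```text
[566.169 -47.092 106.72 ] [179.999  -0.01   -4.982] 27.4833 tq [-0.093  0.089  0.034] F [-0.087 -0.053 -0.61 ] 37.90130448586908 [-5.914 21.595 98.003 -0.001 60.392 -0.932] eff -2.1757100654440364e-06
```

View pics/w13c.png

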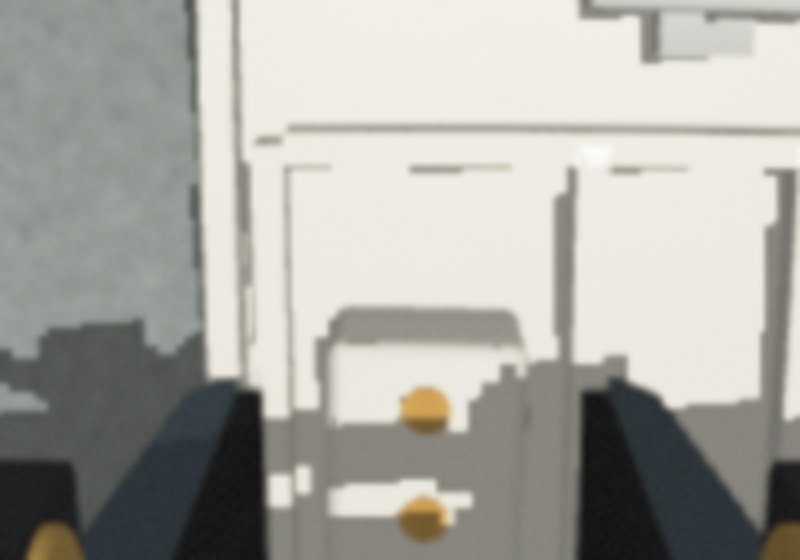

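drive_tool(motion=[[[0,0,-0.0005],[0,0,0]],[[0,0,-0.0005],[0,0,0]],[[0,0,-0.0005],[0,0,0]],[[0,0,-0.0005],[0,0,0]],[[0,0,-0.0005],[0,0,0]],[[0,0,-0.0005],[0,0,0]],[[0,0,0],[0,0,0]],[[0,0,0],[0,0,0]],[[0,0,0],[0,0,0]],[[0,0,0],[0,0,0]]])

```text
time_s: 28.37
ee_pos: [566.2, -47.1, 103.7]
ee_rot: [180.0, -0.0, -5.0]
force: [-0.4, 0.3, -0.2]
gripper_width: 38.4
```

drive_tool(motion=[[[0,0,0],[0,0,0]],[[0,0,0],[0,0,0]],[[0,0,0],[0,0,0]],[[0,0,0],[0,0,0]],[[0,0,0],[0,0,0]],[[0,0,0],[0,0,0]],[[0,0,0],[0,0,0]],[[0,0,0],[0,0,0]],[[0,0,0],[0,0,0]],[[0,0,0],[0,0,0]]], claw=0)

```text
time_s: 29.2
ee_pos: [566.1, -47.1, 103.7]
ee_rot: [180.0, -0.0, -5.0]
force: [-0.3, 0.4, -0.6]
gripper_width: 24.1
```

```bash
python3 st.py
python3 - <<'E'
from h import *
shot('wrist','w14')
crop('pics/w14.png',220,160,200,140,4,'pics/w14c.png')
E
```

```text
[566.131 -47.124 103.671] [179.999  -0.005  -4.986] 29.2 tq [-0.077  0.059  0.044] F [-0.258  0.42  -0.596] 24.06857915269315 [-5.918 21.76  98.236 -0.001 59.999 -0.932] eff 0.0028729902987834066
```

View pics/w14c.png

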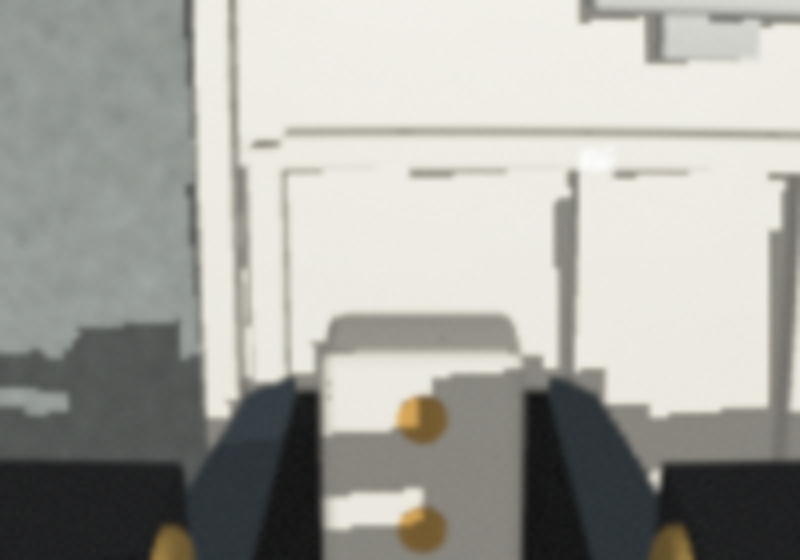

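drive_tool(motion=[[[0,0,0.01],[0,0,0]],[[0,0,0.02],[0,0,0]],[[0,0,0.03],[0,0,0]],[[0,0,0.03],[0,0,0]],[[0,0.02,0],[0,0,0]],[[0.005,0.03,0],[0,0,0]],[[0.005,0.035,0],[0,0,0]],[[0.005,0.035,0],[0,0,0]],[[0.005,0.03,0],[0,0,0]],[[0,0.02,0],[0,0,0]]])

```text
time_s: 30.08
ee_pos: [586.7, 125.8, 194.3]
ee_rot: [-179.9, -0.1, -4.9]
force: [-0.5, 0.7, 0.2]
gripper_width: 23.9
```

```bash
python3 st.py
python3 - <<'E'
from h import *
env.grab_frame('wrist');env.grab_frame('wrist');shot('wrist','w15')
E
```

```text
[586.721 125.802 194.325] [-179.925   -0.066   -4.899] 30.0833 tq [-0.123  0.039  0.018] F [-0.549  0.746  0.159] 23.94625421489302 [10.972 20.512 86.236  0.056 73.168 15.854] eff -0.21713800728321075
```

View pics/w15.png

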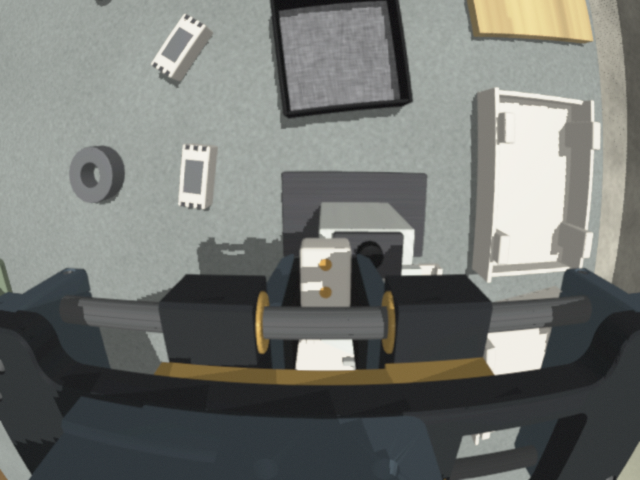

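Run:
```python
from h import *
np.set_printoptions(precision=1,suppress=True)
p=par('w15')
print('bin',onz('wrist',(286,116),45,p),onz('wrist',(412,102),45,p))
im=cv2.imread('pics/w15.png'); crop('pics/w15.png',140,0,90,220,3,'pics/w15c.png')
```

```text
bin [558.4 222.3  45. ] [674.2 227.4  45. ]
```

View pics/w15c.png

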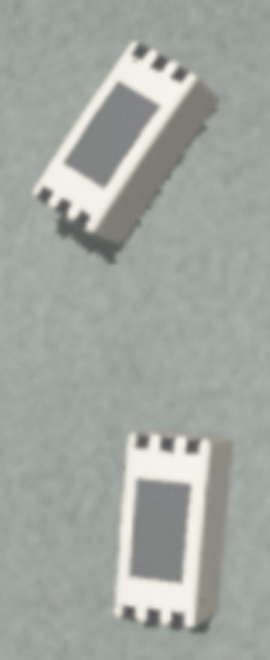

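Run:
```python
from h import *
np.set_printoptions(precision=1,suppress=True)
p=par('w15'); c=lambda u,v:(140+u/3-.3,v/3-.3)
for n,pts in dict(near=[(128,433),(211,440),(196,627),(115,617)],nearlab=[(140,480),(190,485),(183,580),(130,577)],far=[(132,40),(197,75),(96,233),(33,193)],farlab=[(120,82),(161,103),(104,187),(66,163)]).items():
    w=np.array([onz('wrist',c(*q),30,p) for q in pts]); ax=(w[0]+w[1]-w[2]-w[3])/2
    print(n,w.mean(0),'ang',np.degrees(np.arctan2(ax[1],ax[0])),np.linalg.norm(ax))
```

```text
near [458.2 175.7  30. ] ang 77.48916805422414 62.69788705552359
nearlab [457.9 175.5  30. ] ang 76.63733257486385 32.44889175535541
far [453.4 312.8  30. ] ang 50.97739581506999 62.17737247691216
farlab [453.2 313.1  30. ] ang 49.58568170003953 33.35779140356102
```

drive_tool(motion=[[[0.005,0.035,0],[0,0,0]],[[0.005,0.04,0],[0,0,0]],[[0.005,0.04,0],[0,0,0]],[[0.005,0.03,-0.01],[0,0,0]],[[0.005,0.01,-0.03],[0,0,0]],[[0,0,-0.035],[0,0,0]],[[0,0,-0.035],[0,0,0]],[[0,0,-0.03],[0,0,0]],[[0,0,-0.02],[0,0,0]],[[0,0,-0.01],[0,0,0]]])

```text
time_s: 31.07
ee_pos: [609.5, 275.6, 20.5]
ee_rot: [179.8, 0.3, -5.1]
force: [-0.1, 0.2, -0.4]
gripper_width: 24.0
```

drive_tool(motion=[[[0,0,0],[0,0,0]],[[0,0,0],[0,0,0]],[[0,0,0],[0,0,0]],[[0,0,0],[0,0,0]],[[0,0,0],[0,0,0]],[[0,0,0.02],[0,0,0]],[[0,0,0.03],[0,0,0]],[[0,0,0.04],[0,0,0]],[[0,0,0.04],[0,0,0]],[[0,0,0.04],[0,0,0]]], claw=0.6)

```text
time_s: 31.9
ee_pos: [610.9, 277.8, 196.5]
ee_rot: [-180.0, -0.1, -5.0]
force: [1.1, 0.5, 1.0]
gripper_width: 54.8
```

```bash
python3 st.py
python3 - <<'E'
from h import *
env.grab_frame('wrist');env.grab_frame('wrist');shot('wrist','w16')
E
```

```text
[610.906 277.824 196.501] [-179.972   -0.067   -4.976] 31.9 tq [-0.032  0.014 -0.024] F [1.071 0.501 0.978] 54.83280384243603 [23.477 27.03  75.49  -0.007 77.408 28.454] eff -0.004930224095005542
```

View pics/w16.png

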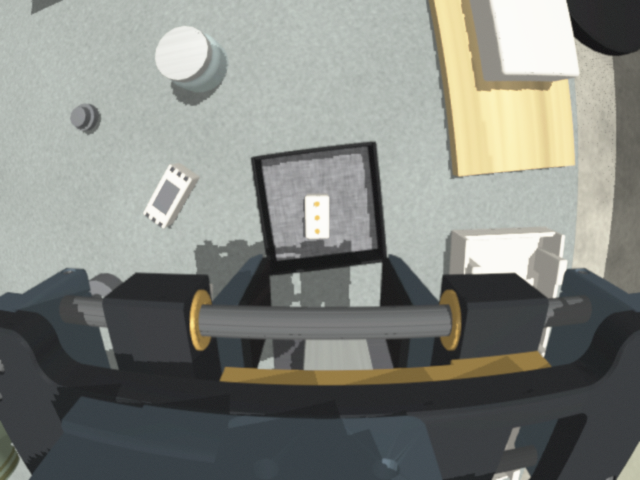

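Run:
```python
from h import *
crop('pics/w16.png',135,155,70,80,6,'pics/w16c.png')
```

```text
(no output)
```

View pics/w16c.png

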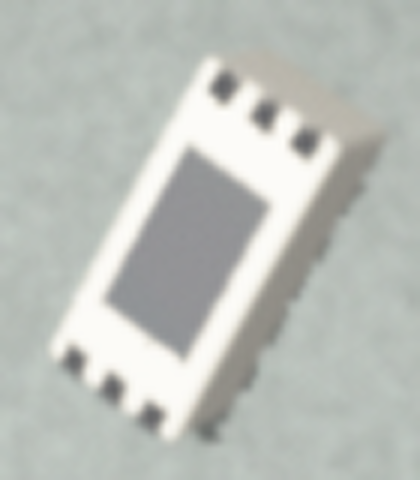

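Run:
```python
from h import *
np.set_printoptions(precision=1,suppress=True)
p=par('w16'); c=lambda u,v:(135+u/6-.4,155+v/6-.4)
for n,pts in dict(far=[(207,55),(342,142),(175,440),(50,350)],farlab=[(190,148),(270,208),(185,360),(105,298)]).items():
    w=np.array([onz('wrist',c(*q),30,p) for q in pts]); ax=(w[0]+w[1]-w[2]-w[3])/2
    print(n,w.mean(0),'ang',np.degrees(np.arctan2(ax[1],ax[0])),np.linalg.norm(ax))
```

```text
far [453.3 313.8  30. ] ang 50.0869084610082 62.6905311393629
farlab [452.6 313.   30. ] ang 49.2744061973868 32.223625378727036
```

drive_tool(motion=[[[-0.02,0.0044,0],[0,0,-0.0762]],[[-0.02,0.0044,0],[0,0,-0.0762]],[[-0.02,0.0044,0],[0,0,-0.0762]],[[-0.02,0.0044,-0.01],[0,0,-0.0762]],[[-0.02,0.0044,-0.015],[0,0,-0.0762]],[[-0.02,0.0044,-0.015],[0,0,-0.0762]],[[-0.02,0.0045,-0.015],[0,0,-0.0762]],[[-0.018,0.0045,-0.015],[0,0,-0.0766]],[[0,0,-0.015],[0,0,0]],[[0,0,-0.015],[0,0,0]]], force=30)

```text
time_s: 32.88
ee_pos: [451.2, 313.0, 92.4]
ee_rot: [179.9, 0.0, -39.9]
force: [0.9, -0.1, 0.9]
gripper_width: 55.1
```

drive_tool(motion=[[[0,0,-0.02],[0,0,0]],[[0,0,-0.02],[0,0,0]],[[0,0,-0.02],[0,0,0]],[[0,0,-0.015],[0,0,0]],[[0,0,-0.01],[0,0,0]],[[0,0,-0.007],[0,0,0]],[[0,0,-0.005],[0,0,0]],[[0,0,-0.003],[0,0,0]],[[0,0,-0.001],[0,0,0]],[[0,0,0],[0,0,0]]])

```text
time_s: 33.72
ee_pos: [453.4, 313.5, -7.0]
ee_rot: [-180.0, -0.0, -39.9]
force: [0.3, -0.4, 0.2]
gripper_width: 54.7
```

```bash
python3 st.py
python3 - <<'E'
from h import *
shot('wrist','w17')
crop('pics/w17.png',200,140,240,180,3,'pics/w17c.png')
E
```

```text
[453.434 313.472  -7.002] [-179.957   -0.018  -39.938] 33.7167 tq [-0.094  0.097 -0.017] F [ 0.317 -0.435  0.195] 54.73420191291118 [ 33.465  27.816 107.616  -0.007  44.522  73.408] eff 8.220501058531227e-05
```

View pics/w17c.png

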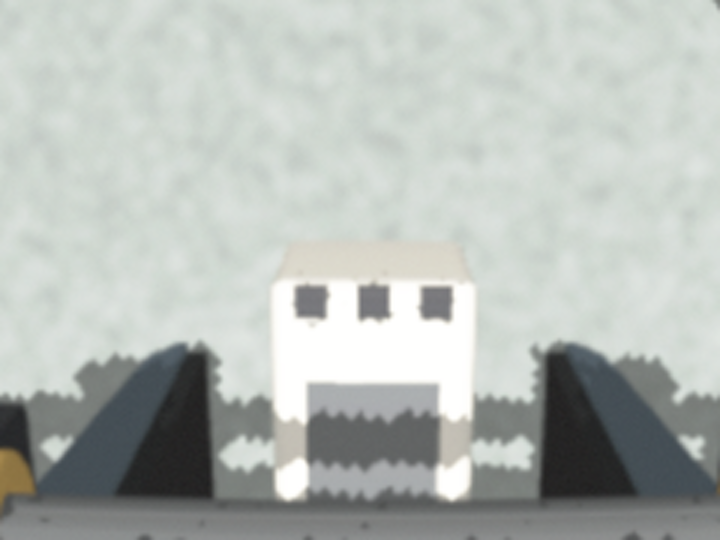

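drive_tool(motion=[[[0,0,0.002],[0,0,0]],[[0,0,0],[0,0,0]],[[0,0,0],[0,0,0]],[[0,0,0],[0,0,0]],[[0,0,0],[0,0,0]],[[0,0,0],[0,0,0]],[[0,0,0],[0,0,0]],[[0,0,0],[0,0,0]],[[0,0,0.005],[0,0,0]],[[0,0,0.015],[0,0,0]]], claw=0)

```text
time_s: 34.6
ee_pos: [451.4, 312.1, 12.9]
ee_rot: [179.7, 0.1, -39.9]
force: [-0.1, -0.8, -0.7]
gripper_width: 29.7
```

drive_tool(motion=[[[0,0,0.02],[0,0,0]],[[0,0,0.03],[0,0,0]],[[0,0,0.03],[0,0,0]],[[0,0,0.03],[0,0,0]],[[0,0,0.03],[0,0,0]],[[0,0,0.03],[0,0,0]],[[0,0,0.01],[0,0,0]],[[0,0,0],[0,0,0]],[[0,0,0],[0,0,0]],[[0,0,0],[0,0,0]]])

```text
time_s: 35.43
ee_pos: [451.9, 312.5, 192.3]
ee_rot: [179.7, 0.1, -39.9]
force: [-0.4, -0.0, -1.7]
gripper_width: 29.9
```

```bash
python3 st.py
python3 - <<'E'
from h import *
shot('wrist','w18')
crop('pics/w18.png',200,140,240,180,3,'pics/w18c.png')
E
```

```text
[451.92  312.461 192.321] [179.75    0.064 -39.931] 35.4333 tq [-0.091  0.085  0.023] F [-0.371 -0.006 -1.707] 29.853511960606887 [33.467 16.202 92.906 -0.01  71.15  73.401] eff 0.00018455652025295421
```

View pics/w18c.png

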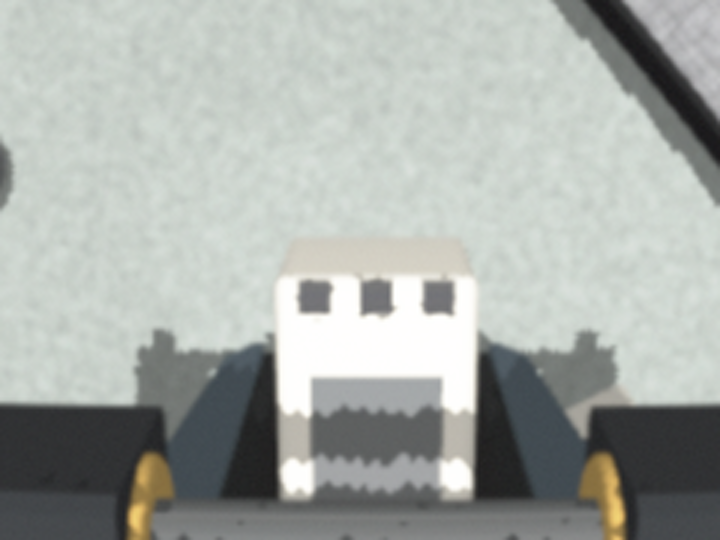

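Run:
```python
from h import *
np.set_printoptions(precision=1,suppress=True)
p=par('w18'); c=lambda u,v:(200+u/3-.3,140+v/3-.3)
s=env.state()['ee_pos']; y=np.radians(-39.93); X=np.array([np.cos(y),np.sin(y)]); Y=np.array([np.sin(y),-np.cos(y)])
for uv in [(277,276),(474,276),(312,378),(442,378)]:
  w=onz('wrist',c(*uv),227.3,p)-s; print(w[:2]@X,w[:2]@Y)
p=par('w17');s=np.array([453.43,313.47,-7])
for uv in [(272,282),(474,282)]:
  w=onz('wrist',c(*uv),30,p)-s; print(w[:2]@X,w[:2]@Y)
```

```text
-14.395155466646914 -31.799584304121474
14.090476340560716 -31.79496548289562
-9.57695259974302 -16.180621299187386
9.706429038344655 -16.177577953900744
-14.98800710417568 -31.22312002520262
13.914549766688005 -31.207067570263195
```

drive_tool(motion=[[[0.005,-0.015,0],[0,0,0.05]],[[0.012,-0.03,0],[0,0,0.06]],[[0.012,-0.031,0],[0,0,0.065]],[[0.012,-0.031,0],[0,0,0.065]],[[0.012,-0.031,0],[0,0,0.065]],[[0.012,-0.031,0],[0,0,0.065]],[[0.012,-0.031,0],[0,0,0.065]],[[0.012,-0.031,0],[0,0,0.065]],[[0.012,-0.031,0],[0,0,0.065]],[[0.012,-0.031,0],[0,0,0.05]]])

```text
time_s: 36.32
ee_pos: [565.5, 18.7, 192.6]
ee_rot: [180.0, 0.2, -4.5]
force: [0.1, 1.1, -1.3]
gripper_width: 29.8
```

drive_tool(motion=[[[0.014,-0.031,0],[0,0,0]],[[0.014,-0.031,0],[0,0,0]],[[0.014,-0.031,0],[0,0,0]],[[0.013,-0.031,0],[0,0,0]],[[0.007,-0.015,0],[0,0,0]],[[0,0,-0.015],[0,0,0]],[[0,0,-0.015],[0,0,0]],[[0,0,-0.01],[0,0,0]],[[0,0,-0.005],[0,0,0]],[[0,0,0],[0,0,0]]])

```text
time_s: 37.15
ee_pos: [626.9, -118.0, 147.4]
ee_rot: [-180.0, 0.2, -4.7]
force: [-0.8, 0.2, -1.2]
gripper_width: 29.4
```

```bash
python3 st.py
python3 - <<'E'
from h import *
env.grab_frame('wrist');shot('wrist','w19')
E
```

```text
[ 626.907 -117.958  147.445] [-179.961    0.243   -4.667] 37.15 tq [-0.083  0.077 -0.026] F [-0.809  0.17  -1.246] 29.42971436231321 [-11.694  25.802  84.706   0.009  69.738  -7.03 ] eff 0.001494952812208794
```

View pics/w19.png

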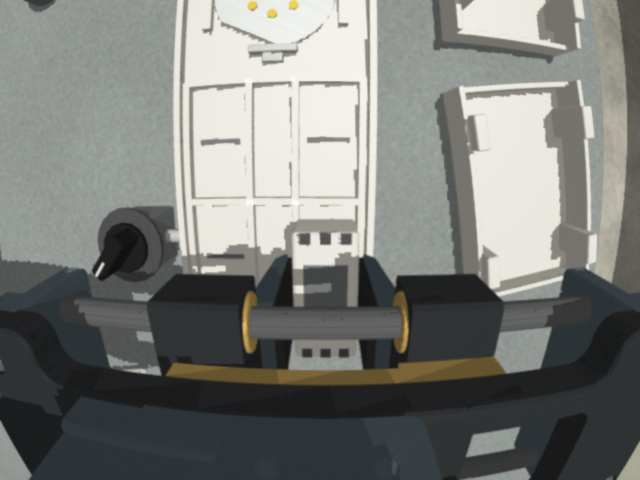

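Run:
```python
from h import *
crop('pics/w19.png',170,65,215,200,3.5,'pics/w19c.png')
```

```text
(no output)
```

View pics/w19c.png

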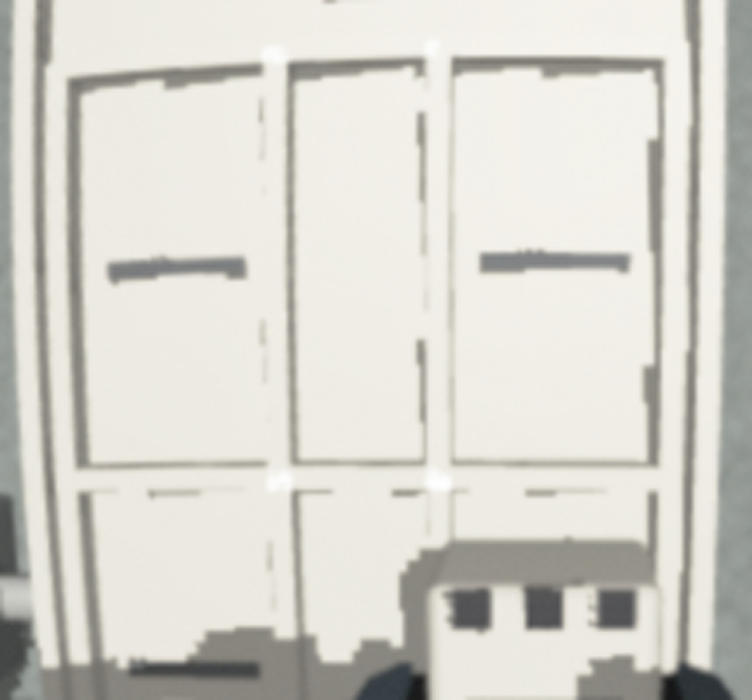

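Run:
```python
from h import *
np.set_printoptions(precision=1,suppress=True)
p=par('w19'); c=lambda u,v:(170+u/3.5-.35,65+v/3.5-.35)
for n,uv,z in [('L',(280,482),119),('R',(438,482),119),('L2',(275,55),118.5),('R2',(433,48),118.5),('d R2',(555,263),110.5),('d L2',(177,268),110.5),('d L1',(195,668),111.3),('Rout',(672,480),119),('Lout',(66,482),119)]: print(n,onz('wrist',c(*uv),z,p))
```

```text
L [584.1 -80.5 119. ]
R [611.7 -83.  119. ]
L2 [590.5  -6.5 118.5]
R2 [617.5  -8.6 118.5]
d R2 [634.9 -47.3 110.5]
d L2 [567.5 -41.1 110.5]
d L1 [ 561.2 -115.4  111.3]
Rout [652.  -85.9 119. ]
Lout [544.2 -76.6 119. ]
```

drive_tool(motion=[[[0.0013,-0.0028,0],[0,0,0]],[[0,0,-0.01],[0,0,0]],[[0,0,-0.01],[0,0,0]],[[0,0,-0.008],[0,0,0]],[[0,0,-0.004],[0,0,0]],[[0,0,-0.003],[0,0,0]],[[0,0,-0.002],[0,0,0]],[[0,0,-0.001],[0,0,0]],[[0,0,0],[0,0,0]],[[0,0,0],[0,0,0]]])

```text
time_s: 38.08
ee_pos: [629.7, -121.6, 112.0]
ee_rot: [180.0, -0.0, -4.7]
force: [0.3, 0.3, -0.6]
gripper_width: 29.9
```

```bash
python3 st.py
python3 - <<'E'
from h import *
shot('wrist','w20')
crop('pics/w20.png',170,65,215,200,3.5,'pics/w20c.png')
E
```

```text
[ 629.679 -121.558  111.965] [179.994  -0.04   -4.696] 38.0833 tq [-0.095  0.07  -0.03 ] F [ 0.266  0.269 -0.601] 29.891808377963507 [-11.953  27.454  87.306  -0.001  65.2    -7.257] eff -5.3322897883845144e-05
```

View pics/w20c.png

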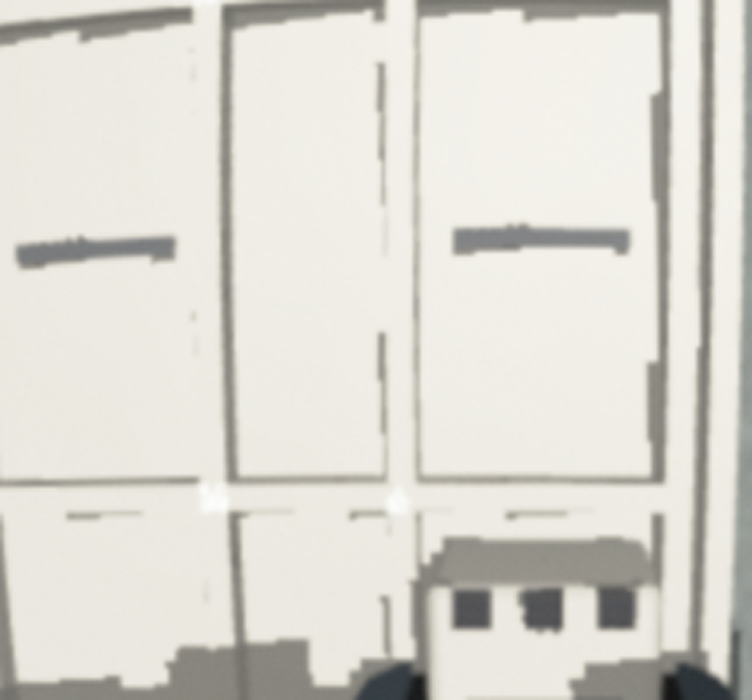

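drive_tool(motion=[[[-0.0014,0.0007,0],[0,0,0]],[[0,0,0],[0,0,0]],[[0,0,-0.002],[0,0,0]],[[0,0,-0.002],[0,0,0]],[[0,0,-0.001],[0,0,0]],[[0,0,0],[0,0,0]],[[0,0,0],[0,0,0]],[[0,0,0],[0,0,0]],[[0,0,0],[0,0,0]],[[0,0,0],[0,0,0]]])

```text
time_s: 38.97
ee_pos: [628.1, -120.9, 106.7]
ee_rot: [180.0, -0.0, -4.7]
force: [-0.8, 0.0, -1.2]
gripper_width: 29.6
```

```bash
python3 st.py
python3 - <<'E'
from h import *
shot('wrist','w21')
crop('pics/w21.png',170,65,215,200,3.5,'pics/w21c.png')
E
```

```text
[ 628.068 -120.855  106.708] [179.998  -0.01   -4.698] 38.9667 tq [-0.059  0.077  0.02 ] F [-0.805  0.042 -1.248] 29.61691329722301 [-11.922  27.567  87.928  -0.001  64.495  -7.224] eff 7.790864913204132e-06
```

View pics/w21c.png

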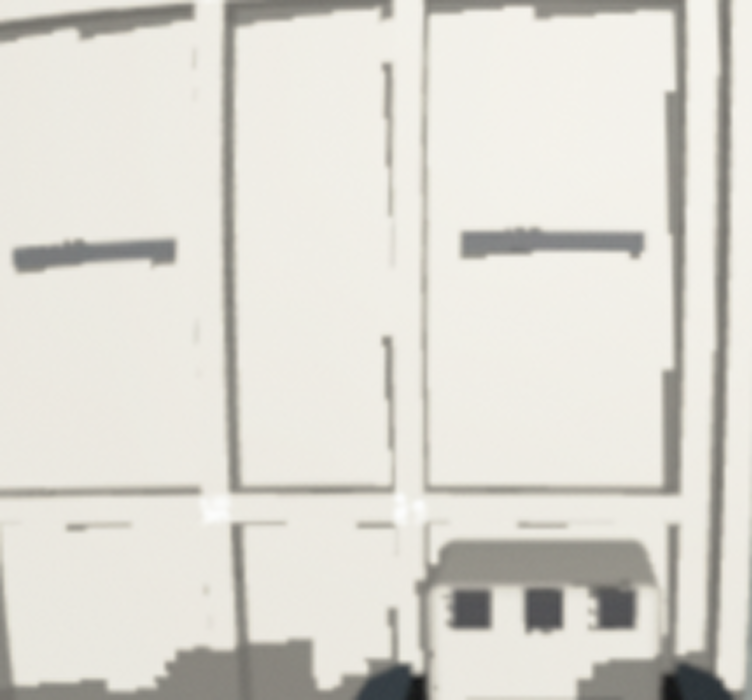

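drive_tool(motion=[[[0,0,-0.001],[0,0,0]],[[0,0,0],[0,0,0]],[[0,0,0],[0,0,0]],[[0,0,0],[0,0,0]],[[0,0,0],[0,0,0]],[[0,0,0.01],[0,0,0]],[[0,0,0.02],[0,0,0]],[[0,0,0.03],[0,0,0]],[[0,0,0.03],[0,0,0]],[[0,0,0.03],[0,0,0]]], claw=0.48)

```text
time_s: 39.85
ee_pos: [627.9, -120.8, 227.8]
ee_rot: [180.0, -0.0, -4.7]
force: [0.3, -0.6, 0.3]
gripper_width: 43.7
```

```bash
python3 st.py
python3 - <<'E'
from h import *
env.grab_frame('wrist');shot('wrist','w22');shot('top','t22')
crop('pics/t22.png',130,140,260,195,3,'pics/t22c.png')
E
```

```text
[ 627.875 -120.795  227.805] [179.996  -0.028  -4.699] 39.85 tq [-0.091  0.001 -0.002] F [ 0.334 -0.552  0.275] 43.70921404485559 [-11.92   23.246  77.187  -0.     79.539  -7.221] eff -0.002652706898516044
```

View pics/w22.png

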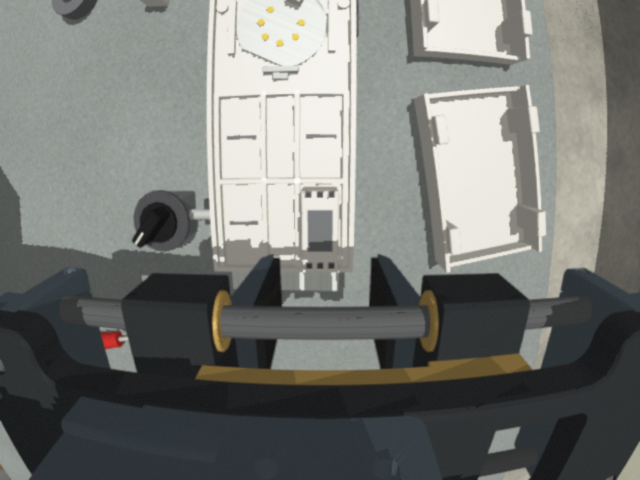

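View pics/t22c.png

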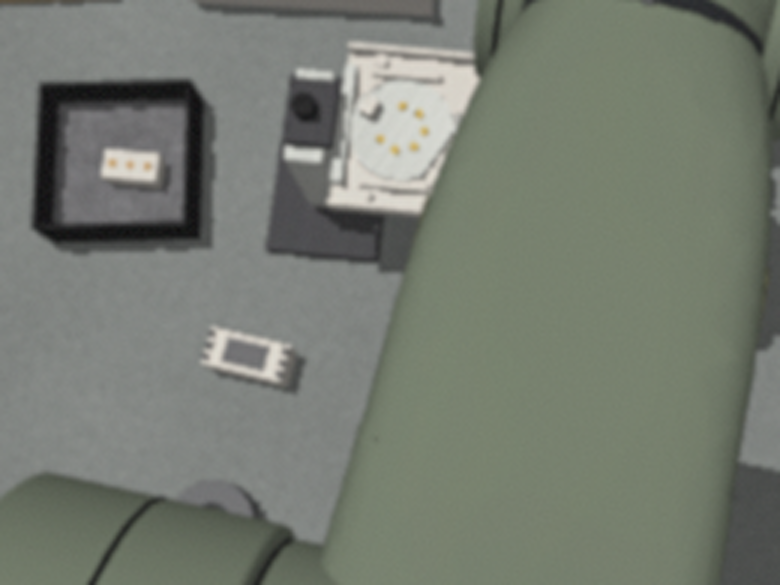

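drive_tool(motion=[[[-0.017,0.0296,0],[0,0,-0.0145]],[[-0.017,0.0296,0],[0,0,-0.0145]],[[-0.017,0.0296,0],[0,0,-0.0145]],[[-0.017,0.0296,0],[0,0,-0.0145]],[[-0.017,0.0296,0],[0,0,-0.0145]],[[-0.017,0.0296,0],[0,0,-0.0145]],[[-0.017,0.0296,-0.015],[0,0,-0.0145]],[[-0.017,0.0296,-0.03],[0,0,-0.0145]],[[-0.017,0.0296,-0.03],[0,0,-0.0145]],[[-0.017,0.0296,-0.03],[0,0,-0.0145]]], claw=0.6)

```text
time_s: 40.83
ee_pos: [460.6, 168.7, 126.7]
ee_rot: [180.0, 0.0, -13.1]
force: [0.0, 1.1, -0.8]
gripper_width: 54.5
```

```bash
python3 - <<'E'
from h import *
for i in range(4): env.grab_frame('wrist')
shot('wrist','w23')
crop('pics/w23.png',220,130,200,150,4,'pics/w23c.png')
E
python3 st.py
```

```text
[462.679 167.641 128.264] [179.98   -0.027 -12.966] 41.0833 tq [-0.088  0.045 -0.021] F [ 0.155 -0.596 -0.177] 54.43863410636729 [ 18.6    14.016 105.973  -0.036  59.999  31.584] eff -0.0007676695349800866
```

View pics/w23c.png

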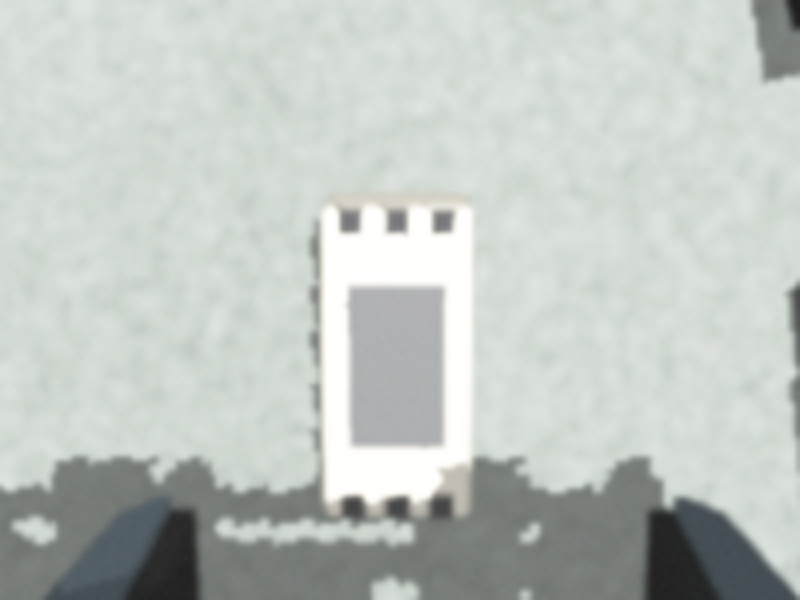

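Run:
```python
from h import *
np.set_printoptions(precision=1,suppress=True)
p=par('w23'); c=lambda u,v:(220+u/4-.4,130+v/4-.4)
for pts in ([(320,205),(472,205),(470,516),(326,516)],[(349,286),(444,286),(442,446),(351,446)]):
    w=np.array([onz('wrist',c(*q),30,p) for q in pts]); ax=(w[0]+w[1]-w[2]-w[3])/2
    print(w.mean(0),np.degrees(np.arctan2(ax[1],ax[0])))
```

```text
[457.6 176.3  30. ] 77.24880773137916
[457.4 175.7  30. ] 76.88227407811253
```

drive_tool(motion=[[[-0.005,0.0083,0],[0,0,0]],[[0,0,-0.02],[0,0,0]],[[0,0,-0.03],[0,0,0]],[[0,0,-0.03],[0,0,0]],[[0,0,-0.02],[0,0,0]],[[0,0,-0.015],[0,0,0]],[[0,0,-0.01],[0,0,0]],[[0,0,-0.006],[0,0,0]],[[0,0,-0.002],[0,0,0]],[[0,0,0],[0,0,0]]])

```text
time_s: 41.92
ee_pos: [458.0, 176.0, -4.5]
ee_rot: [-180.0, -0.0, -13.1]
force: [-0.4, -0.3, 0.5]
gripper_width: 54.9
```

drive_tool(motion=[[[0,0,0],[0,0,0]],[[0,0,0],[0,0,0]],[[0,0,0],[0,0,0]],[[0,0,0],[0,0,0]],[[0,0,0],[0,0,0]],[[0,0,0],[0,0,0]],[[0,0,0],[0,0,0]],[[0,0,0],[0,0,0]],[[0,0,0.005],[0,0,0]],[[0,0,0.015],[0,0,0]]], claw=0)

```text
time_s: 42.75
ee_pos: [455.3, 175.4, 13.7]
ee_rot: [179.8, 0.3, -13.0]
force: [0.4, 0.4, -1.9]
gripper_width: 29.9
```

drive_tool(motion=[[[0,0,0.02],[0,0,0]],[[0,0,0.03],[0,0,0]],[[0,0,0.03],[0,0,0]],[[0,0,0.03],[0,0,0]],[[0,0,0.03],[0,0,0]],[[0,0,0.03],[0,0,0]],[[0,0,0.01],[0,0,0]],[[0,0,0],[0,0,0]],[[0,0,0],[0,0,0]],[[0,0,0],[0,0,0]]])

```text
time_s: 43.58
ee_pos: [455.8, 175.6, 193.0]
ee_rot: [179.9, 0.2, -13.0]
force: [-0.8, -1.4, -1.5]
gripper_width: 29.8
```

```bash
python3 st.py
python3 - <<'E'
from h import *
shot('wrist','w24')
crop('pics/w24.png',200,140,240,180,3,'pics/w24c.png')
E
```

```text
[455.848 175.591 192.953] [179.86    0.21  -13.006] 43.5833 tq [-0.072  0.061 -0.   ] F [-0.774 -1.352 -1.5  ] 29.817154859948623 [ 19.721  10.677 100.319  -0.005  69.256  32.728] eff 0.0004068243742949562
```

View pics/w24c.png

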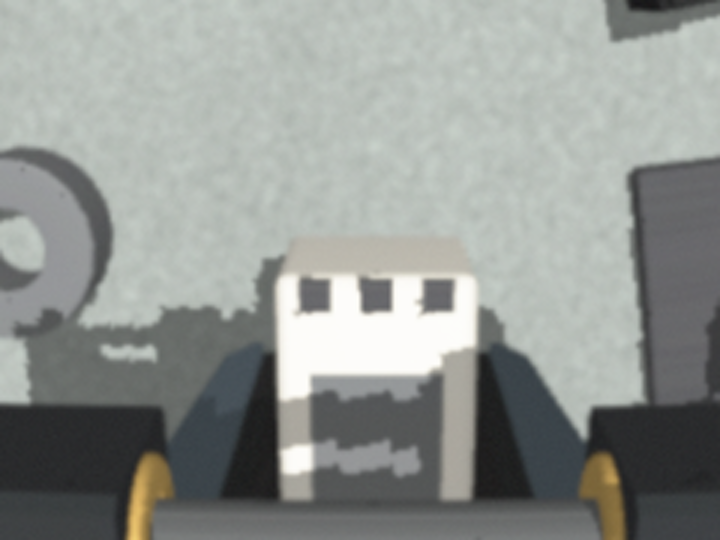

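drive_tool(motion=[[[0.01,-0.015,0],[0,0,0.0145]],[[0.0104,-0.031,0],[0,0,0.0145]],[[0.0104,-0.031,0],[0,0,0.0145]],[[0.0104,-0.031,0],[0,0,0.0145]],[[0.0104,-0.031,0],[0,0,0.0145]],[[0.0104,-0.031,0],[0,0,0.0145]],[[0.0104,-0.031,0],[0,0,0.0145]],[[0.0104,-0.031,0],[0,0,0.0145]],[[0.0104,-0.031,0],[0,0,0.0145]],[[0.0104,-0.028,0],[0,0,0.0145]]])

```text
time_s: 44.47
ee_pos: [560.2, -116.7, 192.9]
ee_rot: [-180.0, 0.2, -4.7]
force: [0.7, 0.1, 0.4]
gripper_width: 30.1
```

drive_tool(motion=[[[0,0,0],[0,0,0]],[[0,0,-0.015],[0,0,0]],[[0,0,-0.02],[0,0,0]],[[0,0,-0.02],[0,0,0]],[[0,0,-0.015],[0,0,0]],[[0,0,-0.008],[0,0,0]],[[0,0,-0.002],[0,0,0]],[[0,0,0],[0,0,0]],[[0,0,0],[0,0,0]],[[0,0,0],[0,0,0]]])

```text
time_s: 45.3
ee_pos: [561.5, -114.9, 116.1]
ee_rot: [180.0, -0.1, -4.7]
force: [0.8, 0.3, -0.4]
gripper_width: 30.1
```

```bash
python3 st.py
python3 - <<'E'
from h import *
shot('wrist','w25')
crop('pics/w25.png',230,65,215,200,3.5,'pics/w25c.png')
E
```

```text
[ 561.546 -114.902  116.083] [179.987  -0.107  -4.691] 45.3 tq [-0.072  0.039  0.032] F [ 0.759  0.311 -0.375] 30.116563078660818 [-12.715  21.472  96.683   0.002  61.737  -8.025] eff 0.0006273712642723694
```

View pics/w25c.png

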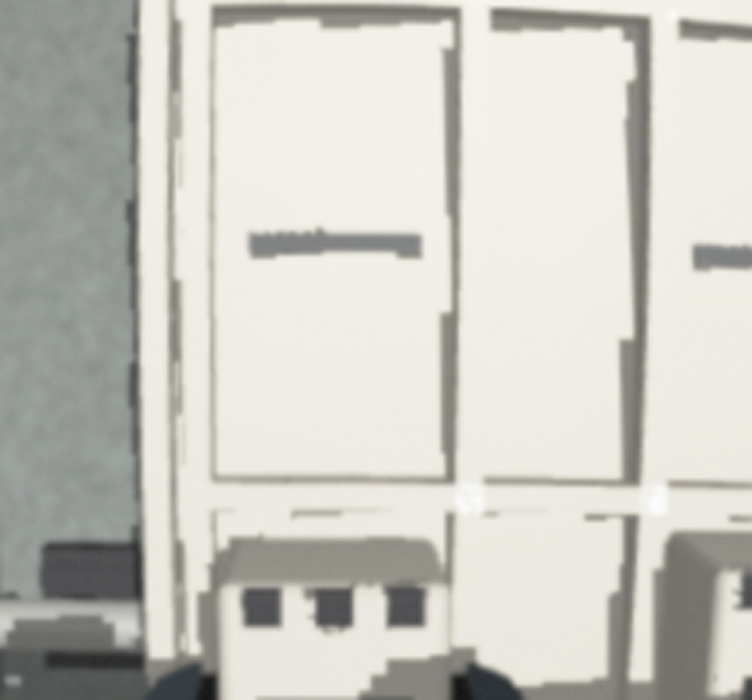

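drive_tool(motion=[[[0.0002,-0.0005,-0.003],[0,0,0]],[[0,0,-0.003],[0,0,0]],[[0,0,-0.002],[0,0,0]],[[0,0,-0.001],[0,0,0]],[[0,0,0],[0,0,0]],[[0,0,0],[0,0,0]],[[0,0,0],[0,0,0]],[[0,0,0],[0,0,0]],[[0,0,0],[0,0,0]],[[0,0,0],[0,0,0]]])

```text
time_s: 46.18
ee_pos: [561.0, -115.4, 106.7]
ee_rot: [180.0, -0.0, -4.7]
force: [-2.9, 0.6, 4.8]
gripper_width: 29.9
```

```bash
python3 st.py
python3 - <<'E'
from h import *
shot('wrist','w26')
crop('pics/w26.png',230,65,215,200,3.5,'pics/w26c.png')
E
```

```text
[ 560.996 -115.357  106.697] [179.997  -0.014  -4.699] 46.1833 tq [-0.1    0.479 -0.052] F [-2.867  0.594  4.817] 29.936030956503306 [-12.77   21.976  97.388  -0.001  60.622  -8.07 ] eff -0.04207519814372063
```

View pics/w26c.png

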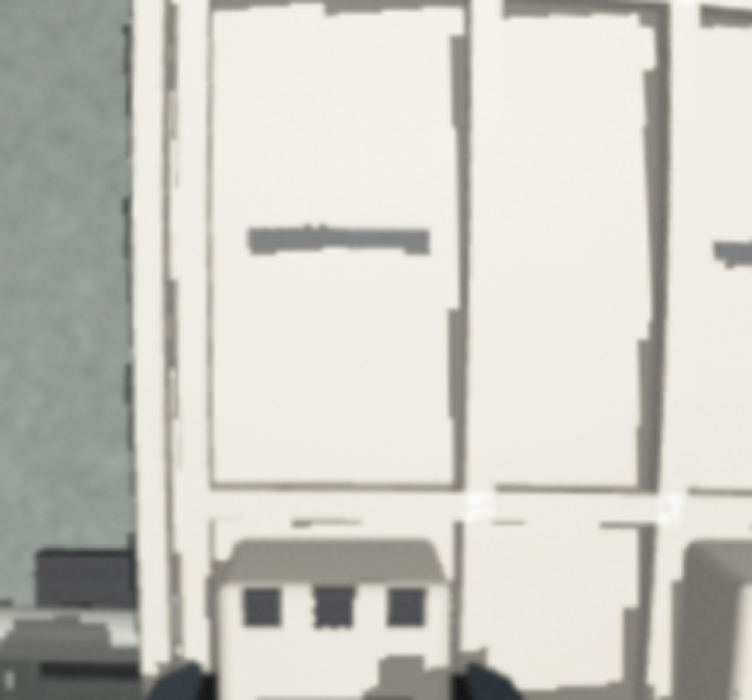

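drive_tool(motion=[[[0.0,0,0],[0,0,0]],[[0,0,0],[0,0,0]],[[0,0,0],[0,0,0]],[[0,0,0],[0,0,0]],[[0,0,0],[0,0,0]],[[0,0,0.01],[0,0,0]],[[0,0,0.02],[0,0,0]],[[0,0,0.03],[0,0,0]],[[0,0,0.03],[0,0,0]],[[0,0,0.03],[0,0,0]]], claw=0.46)

```text
time_s: 47.07
ee_pos: [560.9, -115.4, 228.1]
ee_rot: [180.0, -0.0, -4.7]
force: [1.2, 0.1, -0.1]
gripper_width: 41.6
```

```bash
python3 st.py
python3 - <<'E'
from h import *
env.grab_frame('wrist');shot('wrist','w27')
crop('pics/w27.png',230,60,200,220,3,'pics/w27c.png')
E
```

```text
[ 560.916 -115.359  228.149] [179.998  -0.022  -4.698] 47.0667 tq [-0.133  0.057 -0.023] F [ 1.165  0.069 -0.138] 41.63631313108157 [-12.773  16.988  86.558   0.001  76.432  -8.075] eff -0.0027361928368918598
```

View pics/w27c.png

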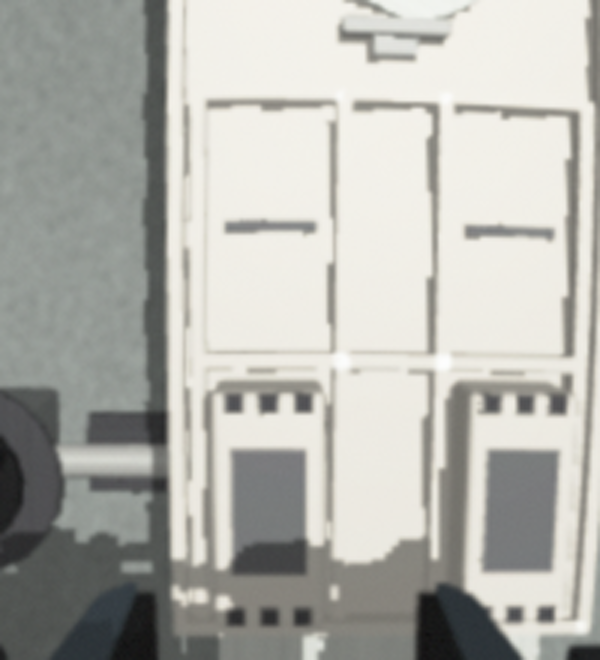

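Run:
```python
from h import *
np.set_printoptions(precision=1,suppress=True)
p=par('w27'); c=lambda u,v:(230+u/3-.3,60+v/3-.3)
for n,pts in dict(L=[(231,450),(306,450),(305,574),(232,574)],R=[(485,450),(558,450),(552,572),(483,571)]).items():
    w=np.array([onz('wrist',c(*q),141,p) for q in pts]); ax=(w[0]+w[1]-w[2]-w[3])/2
    print(n,w.mean(0),np.degrees(np.arctan2(ax[1],ax[0])), np.linalg.norm(ax), np.linalg.norm(w[0]-w[1]))
crop('pics/w27.png',225,0,215,110,3.5,'pics/w27d.png')
```

```text
L [ 560.5 -115.9  141. ] 85.06828537058382 33.72787403932231 19.508488072572668
R [ 627.7 -121.2  141. ] 86.40968426646387 33.62923917694723 19.96544126506866
```

View pics/w27d.png

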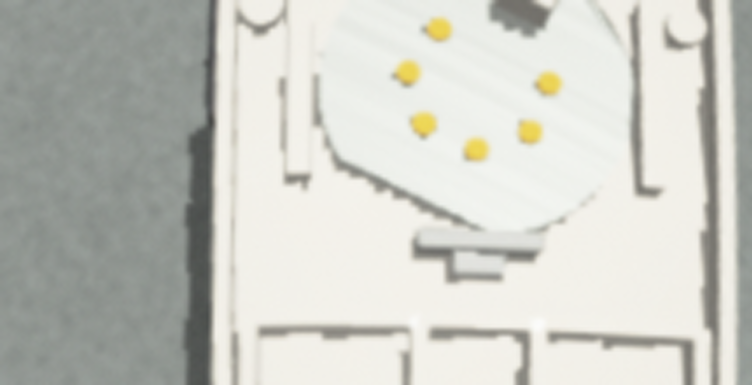

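drive_tool(motion=[[[0.007,0.02,0],[0,0,0]],[[0.007,0.02,0],[0,0,0]],[[0.007,0.02,0],[0,0,0]],[[0.007,0.02,0],[0,0,0]],[[0.007,0.02,0],[0,0,0]],[[0.007,0.01,0],[0,0,0]],[[0,0,0],[0,0,0]],[[0,0,0],[0,0,0]],[[0,0,0],[0,0,0]],[[0,0,0],[0,0,0]]], claw=0)

```text
time_s: 48.0
ee_pos: [602.7, -6.5, 226.1]
ee_rot: [180.0, 0.0, -4.8]
force: [-0.2, 0.3, 0.4]
gripper_width: 0.4
```

```bash
python3 st.py
python3 - <<'E'
from h import *
shot('wrist','w28')
crop('pics/w28.png',220,30,215,170,3.6,'pics/w28c.png')
E
```

```text
[602.696  -6.504 226.139] [179.972   0.014  -4.763] 48.0 tq [-0.104  0.092  0.016] F [-0.23   0.304  0.405] 0.38019920976848376 [-1.695 19.86  82.633 -0.028 77.523  3.073] eff -0.002774153253994882
```

View pics/w28c.png

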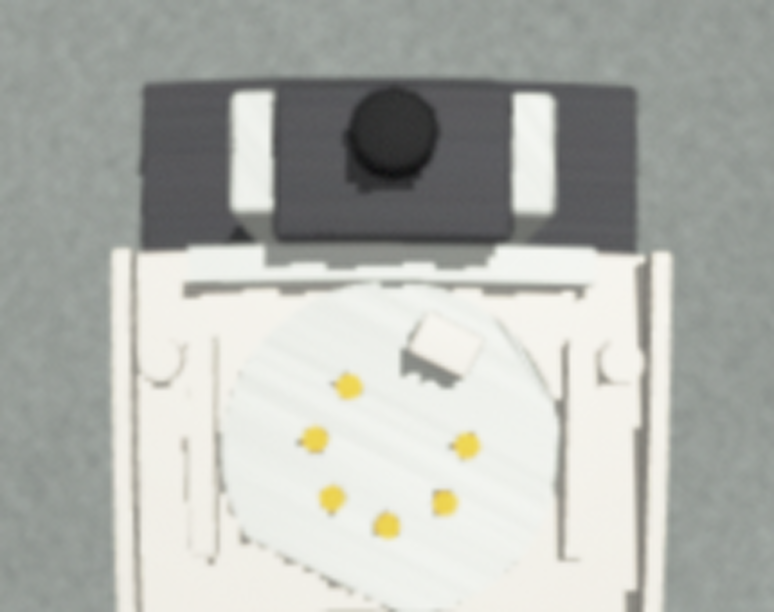

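Run:
```python
from h import *
np.set_printoptions(precision=1,suppress=True)
p=par('w28'); c=lambda u,v:(220+u/3.6-.36,30+v/3.6-.36)
Z=lambda q,z:onz('wrist',c(*q),z,p)
con=np.mean([Z(q,130) for q in [(437,313),(485,348),(462,378),(410,345)]],0); print('con',con)
dots=np.array([Z(q,117) for q in [(349,386),(315,440),(332,498),(387,526),(445,504),(466,445)]])[:,:2]
A=np.c_[2*dots,np.ones(6)]; s=np.linalg.lstsq(A,(dots**2).sum(1),rcond=None)[0]; print('dots ctr',s[:2],np.sqrt(s[2]+s[:2]@s[:2]))
edge=np.array([Z(q,116) for q in [(222,440),(228,400),(245,360),(280,320),(320,296),(375,284),(556,440),(549,480),(525,535),(490,575),(540,380),(500,325)]])[:,:2]
A=np.c_[2*edge,np.ones(len(edge))]; s=np.linalg.lstsq(A,(edge**2).sum(1),rcond=None)[0]; r=np.sqrt(s[2]+s[:2]@s[:2]);print('edge ctr',s[:2],r,np.hypot(*(edge-s[:2]).T)-r)
print('flat ends',Z((243,540),113),Z((383,607),113))
print('bar inner top',Z((190,285),119),Z((590,287),119))
v=con[:2]-s[:2]; print('con r,ang',np.hypot(*v),np.degrees(np.arctan2(v[1],v[0])))
print('guides',Z((217,500),117),Z((562,500),117)); print('post',Z((275,240),138),Z((515,240),138))
```

```text
con [623.7  74.1 130. ]
dots ctr [609.6  52.2] 17.027435928643012
edge ctr [609.1  53. ] 37.23429146768911 [-0.   0.1  0.2  0.1 -0.1 -0.5  0.6 -0.2 -0.4 -0.   0.1 -0. ]
flat ends [574.4  34.5 113. ] [605.   16.3 113. ]
bar inner top [568.6  93.4 119. ] [656.7  85.7 119. ]
con r,ang 25.6244035825156 55.277955786712894
guides [569.9  44.5 117. ] [647.2  38.2 117. ]
post [589.5  99.1 138. ] [638.8  95.1 138. ]
```

drive_tool(motion=[[[0.0015,0.007,0],[0,0,0.12]],[[0.0015,0.007,0],[0,0,0.12]],[[0.0015,0.007,0],[0,0,0.12]],[[0.0015,0.007,0],[0,0,0.12]],[[0.0015,0.007,0],[0,0,0.12]],[[0.0015,0.007,0],[0,0,0.12]],[[0.0015,0.007,0],[0,0,0.12]],[[0.0015,0.007,0],[0,0,0.12]],[[0.0015,0.007,0],[0,0,0.12]],[[0.001,0.0077,0],[0,0,0.12]]], claw=0.22, force=10)

```text
time_s: 48.88
ee_pos: [617.5, 64.6, 226.3]
ee_rot: [180.0, 0.0, 64.3]
force: [-0.4, -0.4, 0.0]
gripper_width: 20.2
```

drive_tool(motion=[[[0,0,0],[0,0,0.12]],[[0,0,0],[0,0,0.12]],[[0,0,0],[0,0,0.12]],[[0,0,0],[0,0,0.12]],[[0,0,0],[0,0,0.12]],[[0,0,0],[0,0,0.12]],[[0,0,0],[0,0,0.12]],[[0,0,0],[0,0,0.12]],[[0,0,0],[0,0,0.12]],[[0,0,0],[0,0,0.12]]])

```text
time_s: 49.72
ee_pos: [617.4, 64.3, 226.3]
ee_rot: [-180.0, 0.0, 133.1]
force: [0.2, -0.3, -0.2]
gripper_width: 20.3
```

drive_tool(motion=[[[0,0,-0.01],[0,0,0.12]],[[0,0,-0.02],[0,0,0.09]],[[0,0,-0.02],[0,0,0]],[[0,0,-0.02],[0,0,0]],[[0,0,-0.005],[0,0,0]],[[0,0,0],[0,0,0]],[[0,0,0],[0,0,0]],[[0,0,0],[0,0,0]],[[0,0,0],[0,0,0]],[[0,0,0],[0,0,0]]])

```text
time_s: 50.55
ee_pos: [618.2, 65.3, 152.4]
ee_rot: [179.9, 0.1, 144.8]
force: [-0.2, -1.0, -0.8]
gripper_width: 20.1
```

```bash
python3 st.py
python3 - <<'E'
from h import *
shot('wrist','w29')
E
```

```text
[618.2    65.301 152.361] [179.922   0.09  144.842] 50.55 tq [0.108 0.055 0.05 ] F [-0.214 -1.009 -0.76 ] 20.148369922742365 [   4.969   23.97    86.997    0.002   68.915 -139.874] eff -0.00034570532079669647
```

View pics/w29.png

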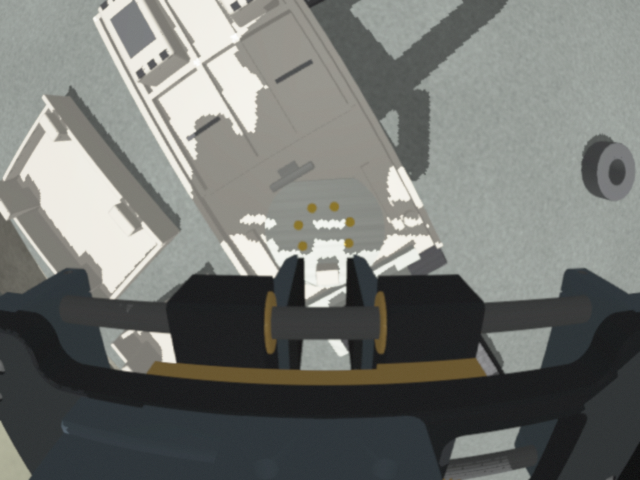

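drive_tool(motion=[[[-0.001,-0.001,-0.01],[0,0,0]],[[0,0,-0.01],[0,0,0]],[[0,0,-0.008],[0,0,0]],[[0,0,-0.005],[0,0,0]],[[0,0,-0.003],[0,0,0]],[[0,0,-0.003],[0,0,0]],[[0,0,-0.002],[0,0,0]],[[0,0,-0.001],[0,0,0]],[[0,0,0],[0,0,0]],[[0,0,0],[0,0,0]]])

```text
time_s: 51.43
ee_pos: [616.8, 64.3, 109.4]
ee_rot: [180.0, 0.0, 144.8]
force: [0.3, 0.4, 0.4]
gripper_width: 20.3
```

```bash
python3 st.py
python3 - <<'E'
from h import *
shot('wrist','w30'); crop('pics/w30.png',220,140,200,150,4,'pics/w30c.png')
E
```

```text
[616.764  64.344 109.385] [179.98    0.015 144.842] 51.4333 tq [0.075 0.086 0.047] F [0.342 0.411 0.422] 20.277812036706123 [   4.89    25.787   90.587    0.006   63.602 -139.954] eff 9.336067023468786e-05
```

View pics/w30c.png

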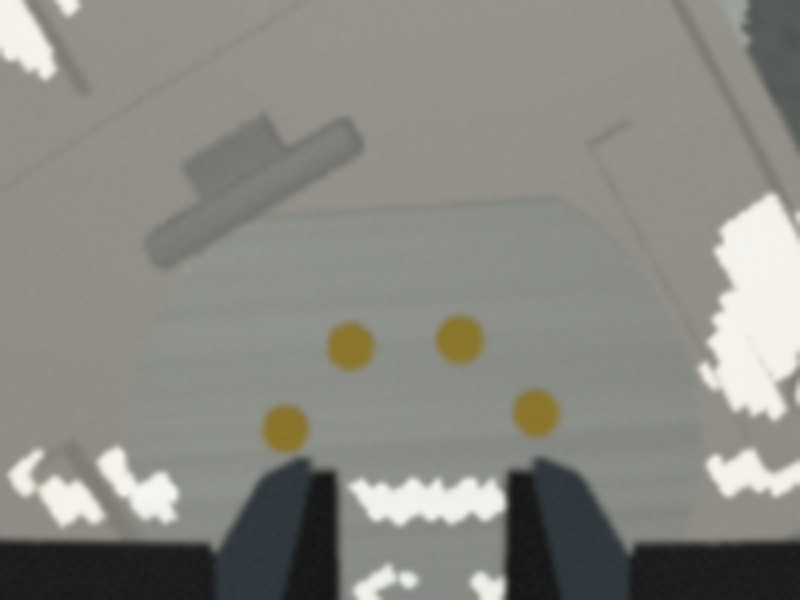

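drive_tool(motion=[[[0,0,-0.001],[0,0,0]],[[0,0,-0.001],[0,0,0]],[[0,0,-0.001],[0,0,0]],[[0,0,-0.001],[0,0,0]],[[0,0,-0.001],[0,0,0]],[[0,0,-0.001],[0,0,0]],[[0,0,0],[0,0,0]],[[0,0,0],[0,0,0]],[[0,0,0],[0,0,0]],[[0,0,0],[0,0,0]]])

```text
time_s: 52.32
ee_pos: [616.6, 64.3, 103.2]
ee_rot: [180.0, 0.0, 144.8]
force: [0.2, 0.3, -0.3]
gripper_width: 20.4
```

```bash
python3 st.py
python3 - <<'E'
import numpy as np
# plan: theta from 55 stepwise; TCP = c + 14*(cos,sin); -0.0625 rad rows x
c=np.array([609.4,52.6]); prev=None
N=24; th0=55; dth=6.5
for i in range(N+2):
    th=np.radians(th0-dth*i); cc=c+np.array([0.02,0.25])*i
    P=cc+14*np.array([np.cos(th),np.sin(th)])
    if prev is not None: print(i,np.round(P-prev,1),end=' ')
    prev=P
E
```

```text
[616.649  64.312 103.204] [179.994   0.001 144.844] 52.3167 tq [0.032 0.079 0.004] F [ 0.243  0.282 -0.307] 20.44924565204545 [   4.889   26.09    91.048    0.004   62.858 -139.957] eff 8.508500570769684e-09
1 [ 1.3 -0.7] 2 [ 1.1 -0.9] 3 [ 1. -1.] 4 [ 0.9 -1.1] 5 [ 0.7 -1.2] 6 [ 0.5 -1.2] 7 [ 0.4 -1.3] 8 [ 0.2 -1.3] 9 [ 0.  -1.3] 10 [-0.2 -1.3] 11 [-0.3 -1.3] 12 [-0.5 -1.2] 13 [-0.7 -1.2] 14 [-0.8 -1.1] 15 [-1. -1.] 16 [-1.1 -0.9] 17 [-1.2 -0.7] 18 [-1.3 -0.6] 19 [-1.4 -0.4] 20 [-1.5 -0.2] 21 [-1.5 -0.1] 22 [-1.6  0.1] 23 [-1.6  0.3] 24 [-1.6  0.5] 25 [-1.5  0.6]
```

drive_tool(motion=[[[0.00065,-0.0004,0],[0,0,-0.057]],[[0.00065,-0.0004,0],[0,0,-0.057]],[[0.00055,-0.0005,0],[0,0,-0.057]],[[0.00055,-0.0005,0],[0,0,-0.057]],[[0.0005,-0.0006,0],[0,0,-0.057]],[[0.0005,-0.0006,0],[0,0,-0.057]],[[0.00045,-0.00065,0],[0,0,-0.057]],[[0.00045,-0.00065,0],[0,0,-0.057]],[[0.00035,-0.0007,0],[0,0,-0.057]],[[0.00035,-0.0007,0],[0,0,-0.057]]])

```text
time_s: 53.15
ee_pos: [621.4, 59.2, 103.2]
ee_rot: [180.0, -0.1, 112.0]
force: [-0.1, 1.4, -0.2]
gripper_width: 19.7
```

```bash
python3 st.py
python3 - <<'E'
from h import *
shot('wrist','w31'); crop('pics/w31.png',220,140,200,150,4,'pics/w31c.png')
E
```

```text
[621.4    59.25  103.213] [179.994  -0.072 112.018] 53.15 tq [0.358 0.007 0.003] F [-0.117  1.395 -0.178] 19.72288542069702 [   4.351   26.453   90.42     0.079   63.143 -107.703] eff -0.5311292409896851
```

View pics/w31c.png

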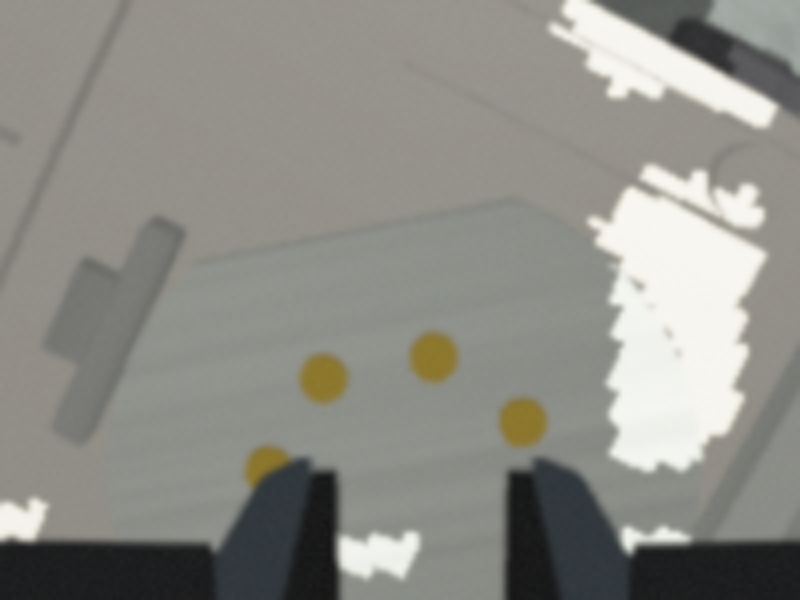

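drive_tool(motion=[[[0.00025,-0.00075,0],[0,0,-0.057]],[[0.00025,-0.00075,0],[0,0,-0.057]],[[0.0002,-0.0008,0],[0,0,-0.057]],[[0.0002,-0.0008,0],[0,0,-0.057]],[[0.0001,-0.0008,0],[0,0,-0.057]],[[0.0001,-0.0008,0],[0,0,-0.057]],[[0,-0.0008,0],[0,0,-0.057]],[[0,-0.0008,0],[0,0,-0.057]],[[-0.0001,-0.0008,0],[0,0,-0.057]],[[-0.0001,-0.0008,0],[0,0,-0.057]]])

```text
time_s: 54.03
ee_pos: [622.7, 50.9, 103.3]
ee_rot: [180.0, -0.0, 79.4]
force: [1.3, 0.1, 0.5]
gripper_width: 19.9
```

drive_tool(motion=[[[-0.00015,-0.0008,0],[0,0,-0.057]],[[-0.00015,-0.0008,0],[0,0,-0.057]],[[-0.00025,-0.00075,0],[0,0,-0.057]],[[-0.00025,-0.00075,0],[0,0,-0.057]],[[-0.00035,-0.0007,0],[0,0,-0.057]],[[-0.00035,-0.0007,0],[0,0,-0.057]],[[-0.0004,-0.0007,0],[0,0,-0.057]],[[-0.0004,-0.0007,0],[0,0,-0.057]],[[-0.0005,-0.0006,0],[0,0,-0.057]],[[-0.0005,-0.0006,0],[0,0,-0.057]]])

```text
time_s: 54.87
ee_pos: [619.5, 43.9, 103.3]
ee_rot: [180.0, -0.1, 46.8]
force: [-0.5, 1.5, 0.1]
gripper_width: 19.7
```

```bash
python3 st.py
python3 - <<'E'
from h import *
shot('wrist','w32'); crop('pics/w32.png',220,140,200,150,4,'pics/w32c.png')
E
```

```text
[619.454  43.907 103.344] [179.991  -0.059  46.776] 54.8667 tq [ 0.227 -0.074 -0.043] F [-0.52   1.524  0.054] 19.710957837127843 [  2.974  26.144  90.932   0.038  62.875 -43.82 ] eff -0.5323576927185059
```

View pics/w32c.png

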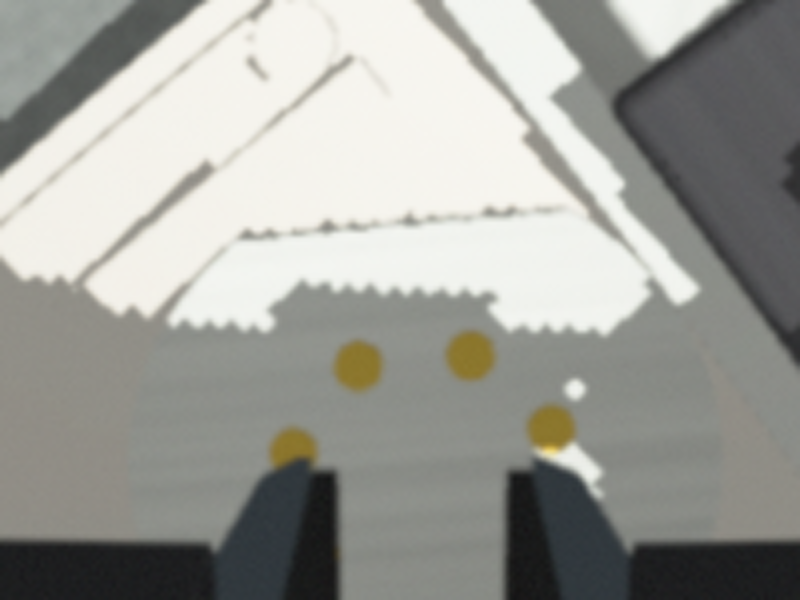

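drive_tool(motion=[[[-0.00055,-0.00055,0],[0,0,-0.057]],[[-0.00055,-0.00055,0],[0,0,-0.057]],[[-0.0006,-0.0005,0],[0,0,-0.057]],[[-0.0006,-0.0005,0],[0,0,-0.057]],[[-0.00065,-0.0004,0],[0,0,-0.057]],[[-0.00065,-0.0004,0],[0,0,-0.057]],[[-0.0007,-0.00035,0],[0,0,-0.057]],[[-0.0007,-0.00035,0],[0,0,-0.057]],[[-0.00075,-0.0002,0],[0,0,-0.057]],[[-0.00075,-0.0002,0],[0,0,-0.057]]])

```text
time_s: 55.75
ee_pos: [613.1, 39.8, 103.3]
ee_rot: [-180.0, -0.1, 14.2]
force: [0.6, 0.4, -0.3]
gripper_width: 20.3
```

```bash
python3 st.py
python3 - <<'E'
from h import *
shot('wrist','w33'); crop('pics/w33.png',220,140,200,150,4,'pics/w33c.png')
E
```

```text
[613.076  39.778 103.302] [-179.999   -0.065   14.178] 55.75 tq [ 0.095 -0.113  0.051] F [ 0.638  0.433 -0.333] 20.303523412953318 [  2.632  25.584  91.901   0.015  62.451 -11.553] eff -0.540050882846117
```

View pics/w33c.png

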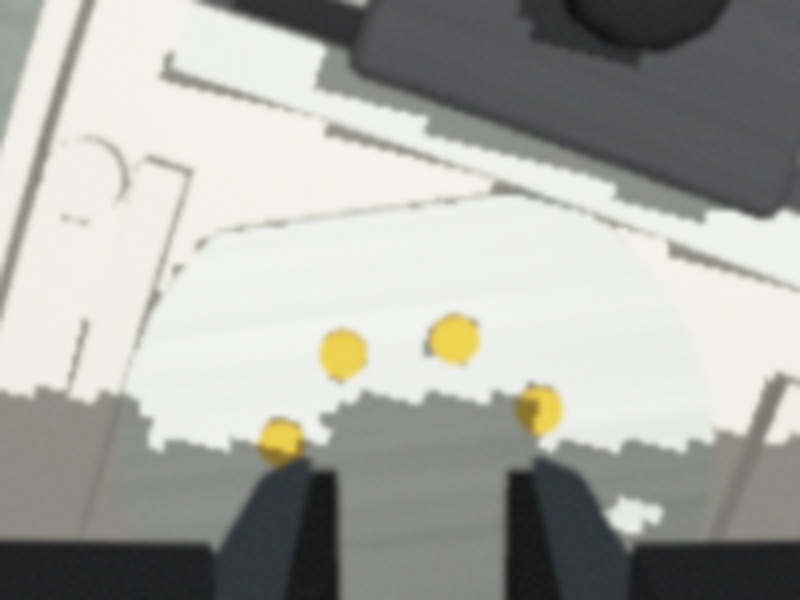

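drive_tool(motion=[[[-0.00075,-0.0001,0],[0,0,-0.055]],[[-0.00075,-0.0001,0],[0,0,-0.055]],[[-0.0008,0,0],[0,0,-0.055]],[[-0.0008,0,0],[0,0,-0.055]],[[-0.0008,0,0],[0,0,-0.055]],[[-0.0008,0.0001,0],[0,0,-0.055]],[[-0.0008,0.0001,0],[0,0,-0.05]],[[0,0,0],[0,0,0]],[[0,0,0],[0,0,0]],[[0,0,0],[0,0,0]]])

```text
time_s: 56.63
ee_pos: [607.2, 39.5, 103.2]
ee_rot: [180.0, -0.0, -7.4]
force: [0.6, -0.0, -0.2]
gripper_width: 19.9
```

```bash
python3 st.py
python3 - <<'E'
from h import *
shot('wrist','w34'); crop('pics/w34.png',220,140,200,150,4,'pics/w34c.png')
E
```

```text
[607.229  39.514 103.193] [179.988  -0.011  -7.434] 56.6333 tq [-0.034  0.003  0.027] F [ 0.627 -0.049 -0.217] 19.866073598717346 [ 2.648 25.131 92.694 -0.015 62.167 10.089] eff -0.009757572552189231
```

View pics/w34c.png

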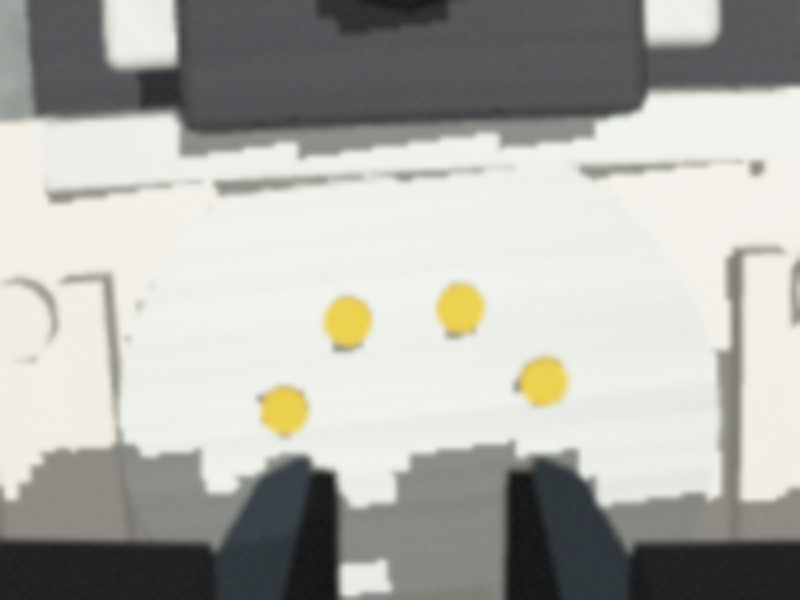

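drive_tool(motion=[[[-0.0005,0,0],[0,0,-0.02]],[[-0.0005,0,0],[0,0,-0.02]],[[-0.0003,0,0],[0,0,-0.02]],[[0,0,0],[0,0,0]],[[0,0,0],[0,0,0]],[[0,0,0],[0,0,0]],[[0,0,0],[0,0,0]],[[0,0,0],[0,0,0]],[[0,0,0],[0,0,0]],[[0,0,0],[0,0,0]]])

```text
time_s: 57.52
ee_pos: [605.8, 39.6, 103.1]
ee_rot: [180.0, 0.0, -11.0]
force: [-0.1, 0.4, -0.5]
gripper_width: 20.1
```

```bash
python3 st.py
python3 - <<'E'
from h import *
shot('wrist','w35'); crop('pics/w35.png',220,140,200,150,4,'pics/w35c.png')
E
```

```text
[605.836  39.582 103.134] [179.997   0.001 -11.001] 57.5167 tq [-0.072  0.01   0.002] F [-0.109  0.414 -0.483] 20.087332430499828 [ 2.654 25.023 92.886 -0.003 62.092 13.657] eff -0.0002877073256968288
```

View pics/w35c.png

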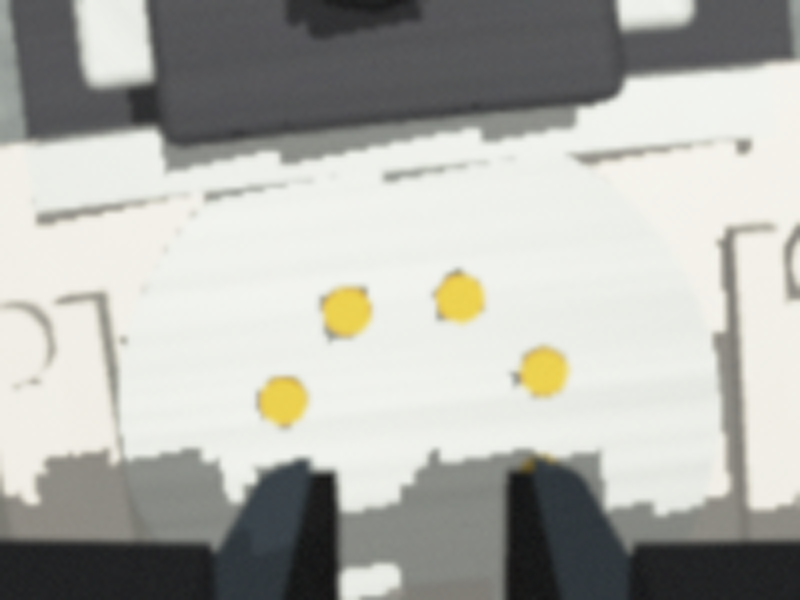

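drive_tool(motion=[[[0.001,0,0],[0,0,0.02]],[[0.001,0,0],[0,0,0.02]],[[0,0,0],[0,0,0]],[[0,0,0.005],[0,0,0]],[[0,0,0.01],[0,0,0]],[[0,-0.005,0.02],[0,0,0]],[[0,-0.01,0.03],[0,0,0]],[[0,-0.01,0.03],[0,0,0]],[[0,-0.01,0.02],[0,0,0]],[[0,-0.01,0],[0,0,0]]])

```text
time_s: 58.4
ee_pos: [610.7, -5.9, 224.7]
ee_rot: [-179.9, -0.7, -8.7]
force: [-0.7, 0.8, 0.4]
gripper_width: 20.3
```

```bash
python3 st.py
python3 - <<'E'
from h import *
env.grab_frame('wrist');env.grab_frame('wrist');shot('wrist','w36'); crop('pics/w36.png',220,30,215,170,3.6,'pics/w36c.png')
shot('top','t36'); crop('pics/t36.png',130,140,260,195,3,'pics/t36c.png')
E
```

```text
[610.742  -5.858 224.749] [-179.917   -0.658   -8.7  ] 58.4 tq [-0.086  0.079  0.   ] F [-0.674  0.841  0.437] 20.25889268494834 [-1.63  20.254 82.241  0.002 76.843  7.07 ] eff 0.15217916574329138
```

View pics/w36c.png

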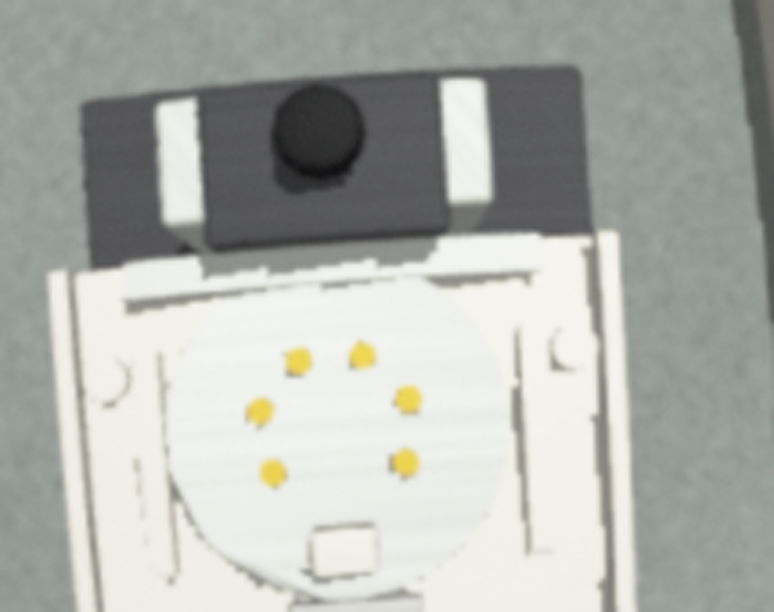

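View pics/t36c.png

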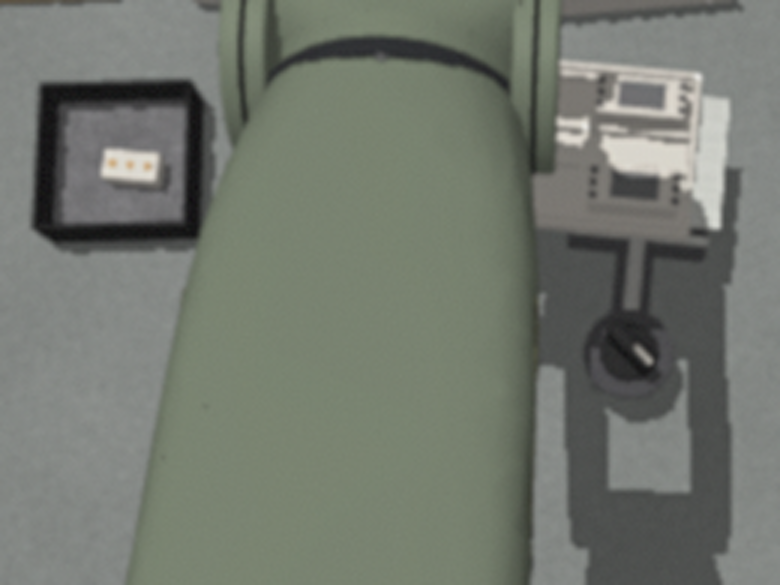

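drive_tool(motion=[[[-0.025,0.02,0],[0,0,0]],[[-0.025,0.03,0],[0,0,0]],[[-0.025,0.03,0],[0,0,0]],[[-0.025,0.03,0],[0,0,0]],[[-0.025,0.03,0],[0,0,0]],[[-0.025,0.03,0],[0,0,0]],[[-0.025,0.03,0],[0,0,0]],[[-0.025,0.03,0],[0,0,0]],[[0,0.03,0],[0,0,0]],[[0,0.03,0],[0,0,0]]])

```text
time_s: 59.43
ee_pos: [405.1, 285.9, 217.2]
ee_rot: [179.9, 0.1, -8.6]
force: [0.6, -0.3, -0.6]
gripper_width: 20.3
```

Run:
```python
from h import *
np.set_printoptions(precision=2,suppress=True)
p=par('w36'); c=lambda u,v:(220+u/3.6-.36,30+v/3.6-.36)
Z=lambda q,z:onz('wrist',c(*q),z,p)
ang=lambda a,b:np.degrees(np.arctan2(b[1]-a[1],b[0]-a[0]))
print('bar',ang(Z((125,299),119),Z((535,272),119)),'dots',ang(Z((301,361),117),Z((362,355),117)),ang(Z((260,411),117),Z((408,399),117)),ang(Z((273,473),117),Z((405,462),117)))
con=np.mean([Z(q,130) for q in [(310,527),(375,524),(379,572),(315,578)]],0);print(con)
dots=np.array([Z(q,117) for q in [(301,361),(362,355),(260,411),(408,399),(273,473),(405,462)]])[:,:2]
A=np.c_[2*dots,np.ones(6)]; s=np.linalg.lstsq(A,(dots**2).sum(1),rcond=None)[0]; print('dots ctr',s[:2]); v=con[:2]-s[:2]; print(np.degrees(np.arctan2(v[1],v[0])))
shot('scene','s37'); shot('top','t37')
a0=cv2.cvtColor(cv2.imread('pics/scene0.png'),cv2.COLOR_BGR2GRAY).astype(np.float32)
b0=cv2.cvtColor(cv2.imread('pics/s37.png'),cv2.COLOR_BGR2GRAY).astype(np.float32)
for n,(x,y,w,h) in dict(free=(286,272,28,40),c2=(312,290,40,40),stand=(425,225,26,40),bench=(440,280,60,60)).items():
    print(n,cv2.phaseCorrelate(a0[y:y+h,x:x+w],b0[y:y+h,x:x+w],cv2.createHanningWindow((w,h),cv2.CV_32F)))
a=cv2.imread('pics/scene0.png')[260:345,270:350]; b=cv2.imread('pics/s37.png')[260:345,270:350]
cv2.imwrite('pics/cmp37.png',np.hstack([cv2.resize(x,None,fx=5,fy=5,interpolation=cv2.INTER_CUBIC) for x in (a,b)]))
```

```text
bar -5.428384437935505 dots -3.5022564976066186 -4.45576109448861 -4.25559697402099
[606.82  32.82 130.  ]
dots ctr [608.61  58.29]
-94.02751526993256
free ((0.8821622752085627, -0.4215611959651575), 0.6043158340454101)
c2 ((0.02281773124811437, -0.2826032228849833), 0.7034477373957634)
stand ((0.7069293389525502, -0.18529276440677833), 0.9314060467260855)
bench ((-0.17935584868883936, -0.027823100225365494), 1.0292676181263394)
```

View pics/cmp37.png

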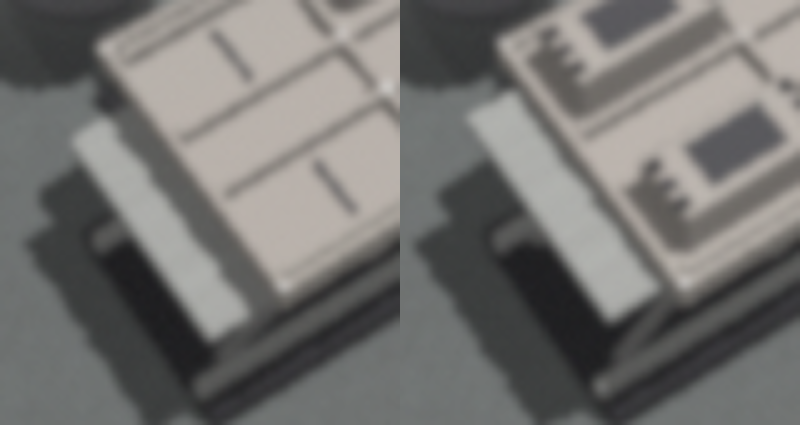

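Run:
```python
from h import *
a=cv2.imread('pics/s37.png')[270:350,275:355]; b=cv2.imread('pics/t37.png')[160:235,330:400]
a=cv2.resize(a,None,fx=5,fy=5,interpolation=cv2.INTER_CUBIC);b=cv2.resize(b,None,fx=5,fy=5,interpolation=cv2.INTER_CUBIC)
o=np.zeros((400,760,3),np.uint8);o[:,:400]=a;o[:375,405:755]=b
cv2.imwrite('pics/pf37.png',o)
crop('pics/w8.png',140,180,90,90,6,'pics/w8k.png')
```

```text
(no output)
```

View pics/pf37.png

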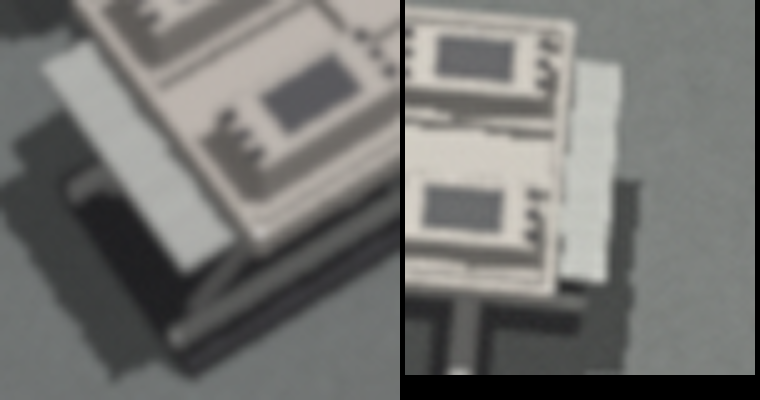

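View pics/w8k.png

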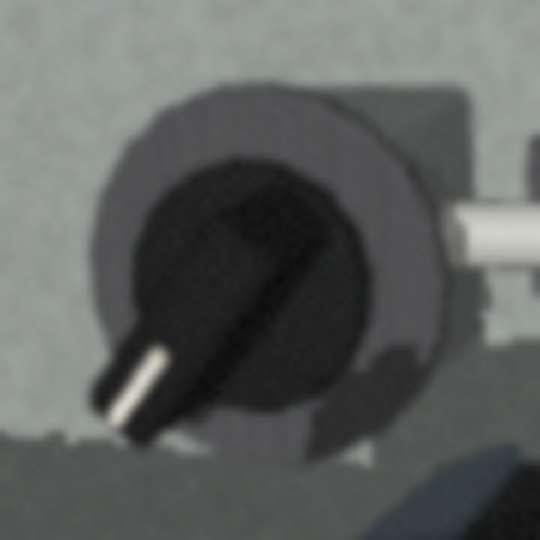

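Run:
```python
from h import *
s=lambda u,v:(275+u/5-.4,270+v/5-.4); t=lambda u,v:(330+(u-405)/5-.4,160+v/5-.4)
print(tri('top',t(621,65),'scene',s(188,274)),tri('top',t(606,280),'scene',s(43,67)))
print(tri('top',t(575,22),'scene',s(262,240)),tri('top',t(553,296),'scene',s(76,0)))
p=par('w8');c=lambda u,v:(140+u/6-.4,180+v/6-.4)
a=onz('wrist',c(160,354),99,p);b=onz('wrist',c(116,420),99,p); print(a,b,np.degrees(np.arctan2(b[1]-a[1],b[0]-a[0])))
print(pix('scene',(590,-160,110))-pix('scene',(590,-160,105)))
```

```text
(array([ 641.1355911 , -189.32119501,  104.45425012]), np.float64(0.25194967895968245)) (array([ 541.35735098, -180.03405076,  107.56127504]), np.float64(1.1498750065497667))
(array([ 654.21333234, -166.49561278,  122.87544846]), np.float64(1.389947584190258)) (array([ 531.17059093, -155.9267082 ,  117.80299155]), np.float64(0.9145485730021489))
[ 452.6512992  -118.33587219   99.        ] [ 442.57993554 -128.413146     99.        ] -134.98319358427386
[-0.07853035 -1.28643195]
```

View pics/t37.png

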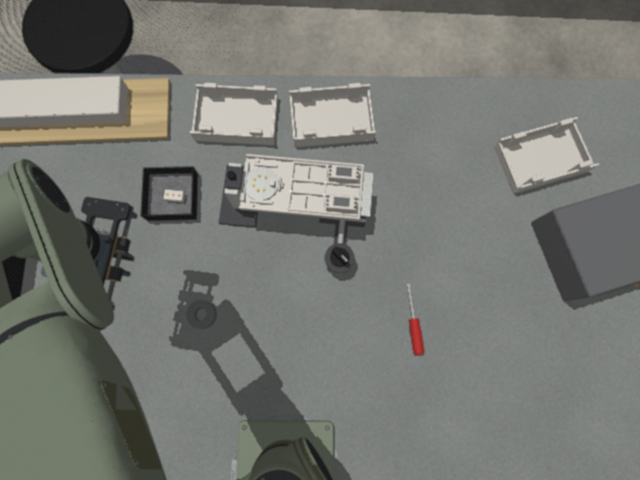

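The top view shows both drivers in the free-end bays (343,172) and (342,202) and the terminal block in the bin (173,196). The disc sits against the bar, and the spool (201,314) and screwdriver (416,335) are where they started.

```bash
python3 -c "
from workcell import env
env.job_done(); print(env.state()['time_s'])"
```

```text
the job is handed in; nothing more can be done
the job is handed in; nothing more can be done
```

I finished every part of the task and handed the job in at about 60 s. No verdict was reported, so what follows rests on my own last checks.

- **Jack:** I turned the knob about 4.9 rad in two grasps. I put the platform about 1.0 to 1.2 mm past first touch, with the tray end lifted an estimated 1 to 1.6 mm. This was not read directly. It is inferred from the knob angle, the platform's height in two camera views, a small upward shift of the tray tip and a slight rise in knob torque.
- **Drivers:** Two modules were on the bench. Both lie in the free-end bays, within about 1.5 mm of the bay centres and 2° of the bay direction. I measured a brief 5 N contact while setting down the second one, and it still came to rest flat.
- **Terminal block:** It lies in the black bin.
- **LED disc:** I turned it about 150°. The flat sits against the bar within about 1.5°, and the disc's centre shifted 6 mm towards the bar, as it should.
- **Bystanders:** The screwdriver and spool were still in place in the last top view.

**Disagreements:**
- The knob angle from one image and from the gripper differed by about 4°. The two platform corners differed by 3 mm in measured height (104.5 and 107.6 mm). Neither changes the conclusion that the platform touches.
- My first two tries at gripping the terminal block closed on nothing. The fingers contact things more than 15 mm higher than the stated TCP, so I went lower for every grasp after that.

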